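# Change the scratched guard on the tube mixer

## Robot

A 7-joint arm with a two-finger parallel gripper is mounted at the origin on the work surface. World frame = base frame: x ahead of the robot, y to its left, z up, the work surface at z = 0. Lengths are in m, angles in rad, forces in N, time in s.
With the tool pointing down it reaches from about 0.425 to 0.925 m from the base axis. Payload 6.8 kg.
Tool frame: the origin (TCP) lies at the very end of the fingers, on their centre line; the grasp point (between the pads) lies env.pinch_z behind it (env.pinch_z is the distance from the TCP to the grasp point, in m); z points along the fingers, x is the direction in which the jaws open and shut, and the axes are right-handed (so a half turn about z gives the same grasp; the last joint's range is limited). The gripper opens to 88 mm and grips with 3 to 60 N. Pads are 20 mm wide; open, the fingers measure 115 mm over their backs; the gripper's body (75 mm by 178 mm) begins 61 mm behind the grasp point.
Start: joints at [-1.442, 0.477, 0.022, 1.555, -0.011, 1.109, -0.083], TCP at [0.158, 0.656, 0.223] pointing down, gripper open.
Joint ranges: [-2.96, 2.96], [-0.34, 2.1], [-1.41, 1.46], [0.24, 2.44], [-1.37, 4.51], [0.17, 1.92], [-2.96, 2.96]. Speed limits (rad/s): [2.39, 2.39, 3.14, 3.14, 3.14, 3.14, 3.14].

## Interface

Orientations are given as a unit quaternion [w, x, y, z].
In Python, from station import env gives the robot as it stands.
- The arm moves only by the shell command python3 -m jog 'ROWS' [OPENING] [FORCE]. ROWS is a JSON object of lists of equal length, an entry for each row: "offset": the shift along the tool's x, y, z in cm, a list of three; "rotation": the turn, a rotation vector about the tool's x, y, z in degrees, a list of three. A call has 1 to 10 rows; each row shifts and turns the commanded pose from where the row before left it, along the tool's axes as they then stand; what a row does not reach is not made up. A row lasts 1/8 s, in which the tool goes at most 62.5 mm and 10.7 degrees, less where a joint would pass 70% of its speed; a pose out of reach is approached as far as the arm can. A call is refused whole if a number of a shift passes 6.25 or a number of a turn 10.7, either way. A call with a gripper value outside its range is refused whole. OPENING is the opening in per cent of the stroke, from 0 (shut) to 100 (fully open), set as the call begins (- or left out, the last holds). The fingers move at their own pace and stop on an object; FORCE is the grip in N (left out, the last holds). Time passes only in rows, so rows that do not move let the fingers close. It gives the time, the measured TCP pose, the force and the opening at its end, in the units of the state.
- env.observe(): the state, without advancing time (a new reading comes with each control period).
- env.capture(name): name is "scene" or "side" or "wrist"; returns a dict with "pixels" (480x640x3 uint8, red, green, blue), "fx", "fy", "cx", "cy" (pixels), "position" and "rotation" of the camera in the world; the wrist camera has in their place "T_tool_cam" (4x4, takes a point from camera to tool coordinates, whose origin is the TCP and whose axes are the tool frame's). Camera axes: x right, y down, z forward; pixel columns grow to the right and rows downward; lengths in m; the calibration is good to about 2 mm. A picture is of the moment at which its call begins: read the wrist's pose just before it. There is no depth.
- env.sign_off(): hands the job in, once; it reports no verdict.
The state is a dict: "t": time; "joint_pos": joint angles; "joint_velocities": joint speeds; "tau": joint torques, N m; "ee_pos": TCP position; "tool_rot": TCP orientation; "wrist_force": force on the tool from outside, world axes, zero at the start; "moment": the same for the moment, N m; "finger_gap": finger opening in m.
Only numpy, scipy, OpenCV 4.12 (cv2) and the standard library are available. Lean on these libraries where they do the work, as an engineer would, in place of code of your own. Each camera call takes 0.05 s, during which the arm holds its last target.

## Task

Swap the yellowed guard on the stopped tube mixer: squeeze its two orange tabs together to draw the sprung hinge pins, lift it off and hang it in the empty place of the hanging rack, then fit the clear guard with the blue tabs from the rack so that it hangs straight and both its pins spring home. Only when the new guard is locked on, turn the selector clockwise from its stop to the third click. Leave the blank cover and everything else on the bench where it is.

Things in the scene. Friction and masses are not known exactly. Their poses are not given: they have to be found in the camera images.
- machine: Tube mixer, fixed. Origin under its middle; x points out of its front, where the guard hangs (away from the robot at yaw 0); z up. It spans x -110 to 90, y -108 to 108 mm: dark plinth, light cheeks, roof at z = 150 mm, a tube drum inside. At the front two posts, inner faces at y = +-94 mm, 33 mm wide along x, 200 mm high, their top 16 mm flared as a lead-in.
- hinge_mid (a point): Middle of the hinge axis: x = 60, y = 0, z = 165 mm in the machine's frame, same axes. A fitted guard's origin is here: its rail lies in two open-topped black U saddles (|y| 70 to 94 mm, 19 mm wide, mouth flared to 35 mm wide at z = 187 mm) and its pins stand in 13 mm square holes in the posts, which begin at y = +-94 mm.
- old_guard: Yellowed guard, dark frame, orange tabs, 0.17 to 0.3 kg; starts fitted on the machine. Origin in the middle of its top rail, a round bar 16 mm thick, 180 mm long along y; z up. The panel (124 wide, 5 thick) hangs down to 110 mm below the origin; a pull lip at its bottom stands out to x = 12 mm. Two hinge pins, 8 mm thick, slide in the rail and stick out of its ends to y = +-103 mm.
- old_grip (a point): Middle between the old guard's two tabs at grip height, 30 mm over its origin, same axes. The upright tabs (26 wide along x, 8 thick, 10 to 46 mm over the origin) have outer faces at y = +-32 mm; squeezed across, along y, they close to +-20 mm and draw both pins in by 12 mm each. Each spring pushes with 3 N (pin out) to 6 N (drawn). Hold and carry the guard by this squeeze, 20 to 30 N.
- new_guard: The clear new guard: white frame, blue tabs, otherwise the same as old_guard in shape, size, origin, axes and springs. It starts hanging in the rack.
- new_grip (a point): The same point of the new guard, between its blue tabs.
- new_pin_l (a joint): How far the new guard's +y pin is drawn in: 0 = fully out (home), 0.012 m = fully drawn.
- new_pin_r (a joint): The same for the new guard's -y pin.
- old_pin_l (a joint): The same for the old guard's +y pin.
- old_pin_r (a joint): The same for the old guard's -y pin.
- rack: Hanging rack, fixed: white tray 200 x 190 mm with two upright steel combs along its x (at |y| 71 to 83 mm, 152 mm high). Origin under its middle, z up. A guard's rail lies along the rack's y across both combs, in one of three places 60 mm apart: pairs of open-topped notches 19 mm wide, mouths flared to 35 mm. The new guard and the blank cover take two of them.
- place0 (a point): Rail-axis midpoint of the rack place at x = -60 mm (z = 130 mm) in the rack's frame; a guard hung there has its origin here and its bottom edge 20 mm over the bench.
- place1 (a point): The same for the middle place, x = 0.
- place2 (a point): The same for the place at x = +60 mm.
- blank_cover: Dark steel blank cover hanging in the rack, same rail and panel size, a plain dark block 40 x 16 mm, top 29 mm over the rail's axis, in place of the tabs. Origin in the middle of its rail. Not to be moved.
- selector (a joint): Selector knob angle, rad: 0 at the stop (red mark), where it starts; grows clockwise seen from above. 7 positions, a click every 0.436 rad (25 degrees), so the third click from the stop is at 1.309 rad. A click takes about 0.1 N m; it settles in the nearest click when let go.
- selector_grip (a point): On the selector's axis at grip height, 186 mm over the bench; x = -55, y = 0 mm in the machine's frame. The knob is a black bar 56 long, 14 wide, top at 199 mm, on a round skirt 54 mm across with its top at 165 mm; point x runs along the bar to its end with the white line. At the stop x stands 0.65 rad counter-clockwise of the machine's x axis.
- tall_bottle: White pump bottle with a blue head, 62 mm across, 220 mm tall, standing between machine and rack towards the far side. Origin under its middle. Leave standing.
- gel_jar: Jar, 56 mm across, 85 mm tall, standing between machine and rack nearer the robot. Origin under its middle. Leave standing.
- tube_block: White foam block 110 x 150 mm full of blue-capped tubes, 107 mm tall in all, at the far side. Origin under its middle. Leave in place.
- tube_cup: Grey cup with sample tubes in it, 72 mm across, 106 mm tall, at the far side. Origin under its middle. Leave standing.
- wipes_carton: White carton 130 x 200 x 85 mm high on the left of the bench. Origin under its middle.
- spare_tubes: Blue tray 100 x 170 x 30 mm with lying tubes on the right of the bench. Origin under its middle.

How it is judged:
On the way, in this order (a step that is already met when the one before it is completed fails the run):
1. the old guard is lifted clear of the machine's hinge (z of old_guard in the frame of machine above 0.215 m), for 0.05 s.
2. the old guard hangs at rest in a place of the rack ((distance between old_guard and place0 below 0.012 m or distance between old_guard and place1 below 0.012 m or distance between old_guard and place2 below 0.012 m) and contact force between old_guard and the fingers below 0.2 N and linear speed of old_guard below 0.05 m/s), for 0.1 s.
3. the new guard hangs in the machine's hinge with both pins home (distance between new_guard and hinge_mid below 0.008 m and value of joint each of new_pin_l, new_pin_r below 0.003 m and contact force between new_guard and the fingers below 0.2 N), for 0.1 s.
4. the selector is at the third click (value of joint selector between 1.19 and 1.43 rad), for 0.2 s.
At the end, for the whole second after the job is handed in: At rest: old guard hung in a rack place (origin within 12 mm, upright within 0.25 rad); new guard in the machine's hinge (within 8 mm of the hinge midpoint, straight within 0.2 rad), both pins out to within 3 mm; selector at the third click (1.19 to 1.43 rad) (all of step 4 and (distance between old_guard and place0 below 0.012 m or distance between old_guard and place1 below 0.012 m or distance between old_guard and place2 below 0.012 m) and angle between old_guard's own z axis and vertical below 0.25 rad and linear speed of each of old_guard, new_guard below 0.05 m/s and distance between new_guard and hinge_mid below 0.008 m and angle between new_guard's own z axis and vertical below 0.2 rad and angle between the y axis of new_guard and the y axis of machine, either way round below 0.08 rad and value of joint each of new_pin_l, new_pin_r below 0.003 m); the robot touches nothing.
It fails at once if the selector is turned off its stop while the new guard is not locked on (value of joint selector above 0.25 rad and (distance between new_guard and hinge_mid above 0.012 m or value of joint any of new_pin_l, new_pin_r above 0.005 m)).
It fails at once if the blank cover is moved out of its place in the rack (distance of blank_cover from where it was at the start of the episode above 0.015 m).
It fails at once if the tall bottle is shifted or knocked over (distance of tall_bottle from where it was at the start of the episode above 0.03 m or angle between tall_bottle's own z axis and vertical above 0.3 rad).
It fails at once if the gel jar is shifted or knocked over (distance of gel_jar from where it was at the start of the episode above 0.03 m or angle between gel_jar's own z axis and vertical above 0.3 rad).
It fails at once if tubes, cup or cartons on the bench are shifted (distance of any of tube_block, tube_cup, wipes_carton, spare_tubes from where it was at the start of the episode above 0.03 m).
It also fails if it takes over 72 s, if anything falls off the work surface, if the arm or the gripper's body presses on something with over 40 N, if the wrist force passes 120 N, or if a joint passes its speed limit or range.

## Working session

There is one attempt and no reset: what is moved stays moved. The work goes in short steps, Python scripts to look and compute and a shell command to move; the robot and the scene stay as the last step left them, time stands still between calls to the robot, and variables do not carry over. Pictures are saved under pics/ and viewed, and the job is handed in when it is done.

```bash
ls; mkdir -p pics; python3 - <<'E'
from station import env
import cv2
s=env.observe(); print(s, env.pinch_z)
for n in("scene","side","wrist"):
    c=env.capture(n); cv2.imwrite(f"pics/{n}0.png",c["pixels"][:,:,::-1]); print(n,{k:v for k,v in c.items() if k!="pixels"})
E
```

```text
pics
{'t': 0.0, 'joint_pos': array([-1.44207145,  0.47775797,  0.02231907,  1.55645304, -0.01147484,
        1.1093054 , -0.08311375]), 'joint_velocities': array([-0.0004214 ,  0.00059343, -0.00016671, -0.00029714,  0.00090267,
       -0.00029828, -0.00154594]), 'tau': array([ 5.24916516e-06, -5.82867479e+01,  1.53446864e+00, -2.72617954e+01,
       -5.44289954e-02,  1.70067209e-02,  1.85119679e-04]), 'ee_pos': array([0.15823432, 0.6555651 , 0.22170892]), 'tool_rot': array([ 6.10705587e-04,  7.85678032e-01,  6.18634968e-01, -6.58194423e-04]), 'wrist_force': array([-0.65337666,  0.01648458,  0.07877549]), 'moment': array([-0.01406239,  0.03404244,  0.01096497]), 'finger_gap': 0.087481501520694} 0.0187
scene {'fx': 596.1624086928855, 'fy': 596.1624086928855, 'cx': 316.76974003698854, 'cy': 249.8482550180717, 'position': array([1.19840158, 0.82482313, 1.59833906]), 'rotation': array([-0.09320774,  0.2729381 ,  0.91430235, -0.28437356])}
side {'fx': 506.65582135951655, 'fy': 506.65582135951655, 'cx': 310.8893705464092, 'cy': 233.69929228303315, 'position': array([0.17382895, 1.2813419 , 0.89475613]), 'rotation': array([ 0.0847328 , -0.12889931,  0.85153637, -0.50108995])}
wrist {'fx': 371.8149024094257, 'fy': 371.8149024094257, 'cx': 313.4156376838396, 'cy': 235.09126891895835, 'T_tool_cam': array([[ 9.99999489e-01,  8.57338471e-04, -5.36505791e-04,
         2.29217877e-04],
       [-6.95981021e-04,  9.68243175e-01,  2.50009339e-01,
        -6.77772651e-02],
       [ 7.33810695e-04, -2.50008838e-01,  9.68243277e-01,
        -1.62083201e-01],
       [ 0.00000000e+00,  0.00000000e+00,  0.00000000e+00,
         1.00000000e+00]])}
```

View pics/scene0.png

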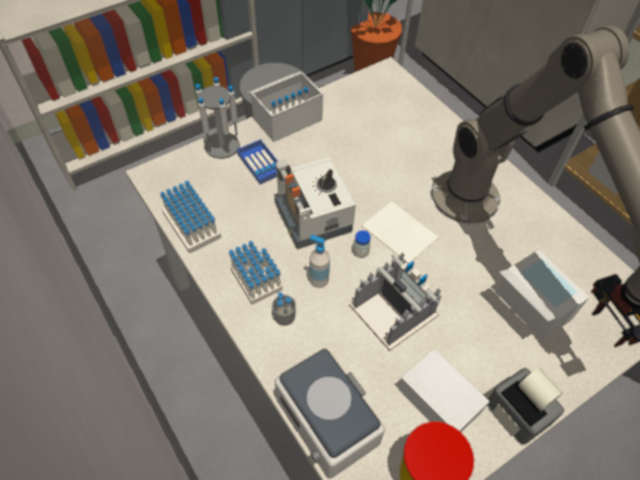

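View pics/side0.png

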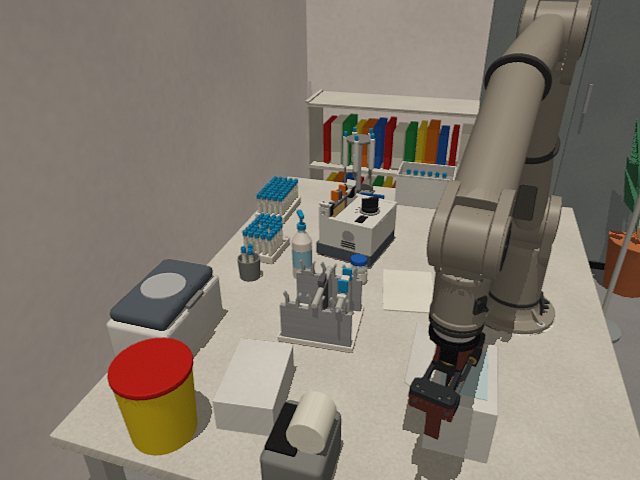

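View pics/wrist0.png

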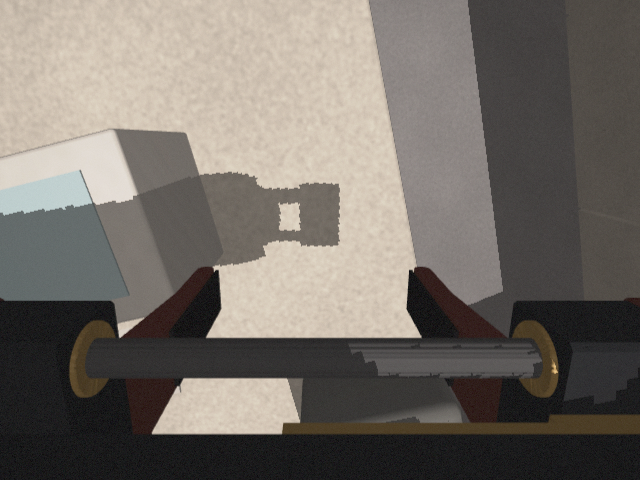

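```bash
cat > h.py <<'E'
import numpy as np, cv2
from scipy.spatial.transform import Rotation as R
from station import env
def rot(q): return R.from_quat([q[1],q[2],q[3],q[0]]).as_matrix()
def cam(name):
    s=env.observe(); c=env.capture(name)
    if name=="wrist":
        T=np.eye(4);T[:3,:3]=rot(s["tool_rot"]);T[:3,3]=s["ee_pos"];T=T@np.array(c["T_tool_cam"])
        c["P"]=T[:3,3];c["M"]=T[:3,:3]
    else: c["P"]=np.array(c["position"]);c["M"]=rot(c["rotation"])
    return c
def ray(c,u,v):
    d=c["M"]@np.array([(u-c["cx"])/c["fx"],(v-c["cy"])/c["fy"],1]); return c["P"],d/np.linalg.norm(d)
def plane(c,u,v,z):
    p,d=ray(c,u,v); return p+d*(z-p[2])/d[2]
def proj(c,X):
    q=c["M"].T@(np.array(X)-c["P"]); return np.array([c["cx"]+c["fx"]*q[0]/q[2],c["cy"]+c["fy"]*q[1]/q[2]])
def tri(obs):
    A=np.zeros((3,3));b=np.zeros(3)
    for p,d in obs:
        m=np.eye(3)-np.outer(d,d);A+=m;b+=m@p
    X=np.linalg.solve(A,b); return X,[np.linalg.norm((np.eye(3)-np.outer(d,d))@(X-p)) for p,d in obs]
def save(c,f,crop=None,s=1):
    im=c["pixels"][:,:,::-1]
    if crop: im=im[crop[1]:crop[3],crop[0]:crop[2]]
    cv2.imwrite("pics/"+f,cv2.resize(im,None,fx=s,fy=s,interpolation=cv2.INTER_CUBIC))
def target(c):  # dump
    pass
def toolmove(goal,q=None):
    s=env.observe();M=rot(s["tool_rot"]);return M.T@(np.array(goal)-s["ee_pos"])*100
E
python3 - <<'E'
from h import *
a=cam("scene");b=cam("side")
save(a,"s1.png",(240,140,450,350),2.8);save(b,"d1.png",(230,170,430,360),3)
for n,u,v in(("mach plinth near corner",303,243),("",355,208),("rack",390,346),("",439,305),("",352,304)): print(n,plane(a,u,v,0))
E
```

```text
mach plinth near corner [ 0.58718042 -0.13611903  0.        ]
 [ 0.35716343 -0.16329     0.        ]
rack [5.73646478e-01 3.15830407e-01 2.22044605e-16]
 [0.36245443 0.28842816 0.        ]
 [0.58532055 0.13937546 0.        ]
```

View pics/s1.png

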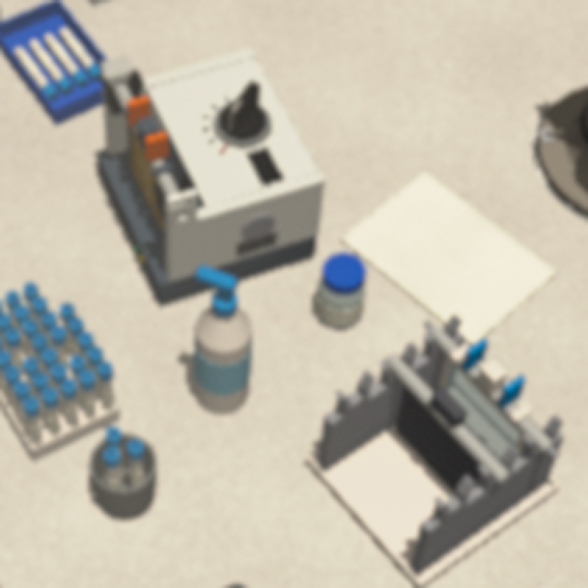

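View pics/d1.png

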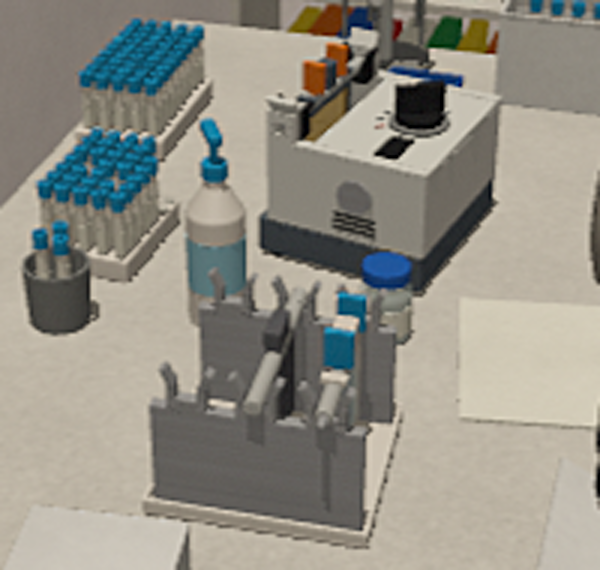

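```bash
python3 - <<'E'
from h import *
print(toolmove([.38,.2,.38]))
a=cam("scene");b=cam("side")
def blobs(c,lo,hi,box):
    h=cv2.cvtColor(np.ascontiguousarray(c["pixels"]),cv2.COLOR_RGB2HSV);m=cv2.inRange(h,lo,hi)
    k=np.zeros_like(m);k[box[1]:box[3],box[0]:box[2]]=m[box[1]:box[3],box[0]:box[2]]
    n,l,st,ce=cv2.connectedComponentsWithStats(k); return [(st[i][:5].tolist(),ce[i].round(1).tolist()) for i in range(1,n) if st[i][4]>8]
print(blobs(a,(5,150,120),(18,255,255),(270,160,310,210)),blobs(b,(5,150,120),(18,255,255),(325,180,355,205)))
print(blobs(a,(95,120,80),(115,255,255),(395,250,435,290)),blobs(b,(95,120,80),(115,255,255),(335,260,356,296)))
E
```

```text
[-39.12996112  32.24704286 -15.74495654]
[([286, 175, 7, 8, 37], [289.2, 177.8]), ([292, 187, 8, 9, 54], [295.4, 191.0])] [([339, 185, 7, 10, 42], [342.3, 188.3]), ([331, 190, 7, 12, 66], [334.2, 195.3])]
[([406, 262, 7, 9, 31], [409.2, 265.9]), ([419, 275, 7, 10, 35], [422.1, 279.3])] [([351, 260, 5, 6, 25], [353.3, 262.1]), ([343, 267, 9, 14, 76], [347.4, 271.9]), ([338, 279, 10, 14, 127], [342.4, 285.7])]
```

```bash
python3 -m jog '{"offset":[[0,0,-6],[0,0,-6],[-4.9,3.8,-0.5],[-4.9,3.8,-0.5],[-4.9,3.8,-0.5],[-4.9,4,-0.5],[-4.9,4,-0.5],[-4.9,4,-0.5],[-4.9,4,0],[-4.9,4,0]],"rotation":[[0,0,0],[0,0,0],[0,0,0],[0,0,0],[0,0,0],[0,0,0],[0,0,0],[0,0,0],[0,0,0],[0,0,0]]}'
python3 -m jog '{"offset":[[0,0,0],[0,0,0],[0,0,0]],"rotation":[[0,0,-9],[0,0,-9],[0,0,0]]}'
python3 - <<'E'
from h import *
c=cam("wrist");save(c,"w1.png");s=env.observe();print(s["t"],s["ee_pos"],rot(s["tool_rot"])); np.savez("w1.npz",**c)
E
```

```text
t: 1.6
ee_pos: [0.3703, 0.2033, 0.3728]
tool_rot: [-0.0, 0.786, 0.619, 0.001]
wrist_force: [2.0, 0.9, -0.7]
finger_gap: 0.0874
t: 1.98
ee_pos: [0.3697, 0.2052, 0.3725]
tool_rot: [-0.0, 0.68, 0.733, 0.0]
wrist_force: [-0.2, 0.3, 0.4]
finger_gap: 0.0874
2.025 [0.36964905 0.20540529 0.37252095] [[-7.42757184e-02  9.97237738e-01  1.07334248e-04]
 [ 9.97237706e-01  7.42756854e-02  2.84528524e-04]
 [ 2.75770256e-04  1.28171320e-04 -9.99999954e-01]]
```

View pics/w1.png

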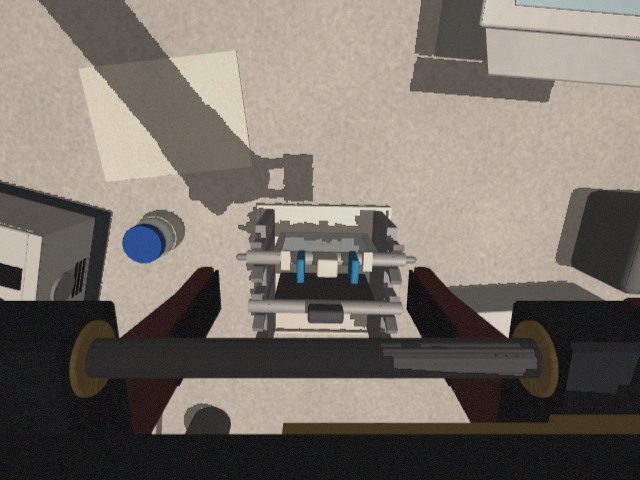

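```bash
python3 -m jog '{"offset":[[0,5.5,0],[0,5.5,0],[0,0,0]],"rotation":[[0,0,0],[0,0,0],[0,0,0]]}'
python3 - <<'E'
from h import *
c=cam("wrist");save(c,"w2.png");s=env.observe();print(s["t"],s["ee_pos"],rot(s["tool_rot"])); np.savez("w2.npz",**c)
save(c,"w2z.png",(220,50,430,250),3)
E
```

```text
t: 2.4
ee_pos: [0.4819, 0.2138, 0.3712]
tool_rot: [0.001, 0.681, 0.732, -0.001]
wrist_force: [-1.3, -0.9, 0.4]
finger_gap: 0.0878
2.45 [0.48019961 0.21386419 0.37149232] [[-7.33764712e-02  9.97303853e-01 -9.58026136e-04]
 [ 9.97302053e-01  7.33742256e-02 -2.19978028e-03]
 [-2.12355493e-03 -1.11685355e-03 -9.99997122e-01]]
```

View pics/w2z.png

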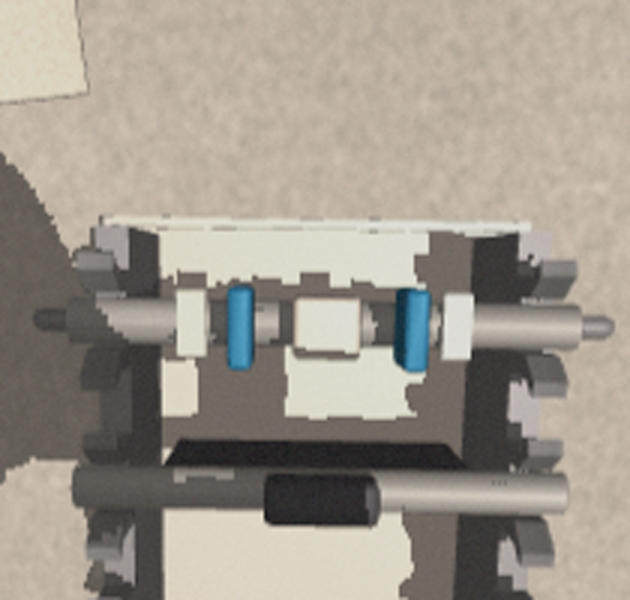

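View pics/w2.png

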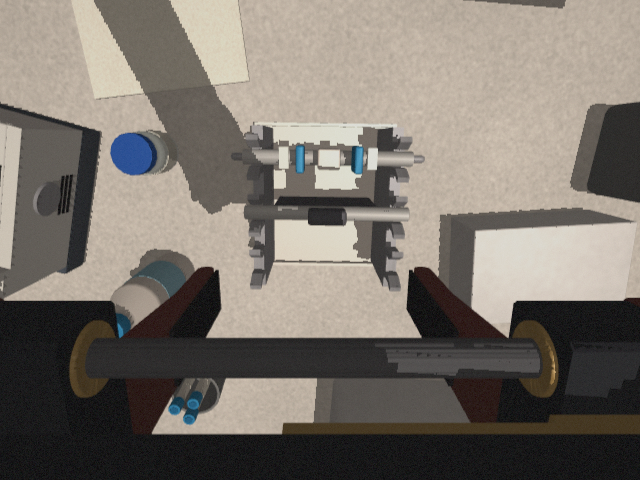

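```bash
cat >> h.py <<'E'
def load(f):
    d=np.load(f); return {k:d[k] for k in d.files}
E
python3 - <<'E'
from h import *
c=load("w2.npz")
f=lambda x,y:plane(c,220+x/3-.33,50+y/3-.33,.13)
N=[f(68,322),f(582,325),f(35,320),f(613,327)];B=[f(73,487),f(567,493)]
for p in N+B: print(p.round(4))
n=(N[0]+N[1])/2;n2=(N[2]+N[3])/2;b=(B[0]+B[1])/2
print("new",n,n2,"blank",b,np.linalg.norm(b-n),np.linalg.norm(N[1]-N[0]))
for p,q in((N[0],N[1]),(N[2],N[3]),(B[0],B[1])):
    d=q-p;print(np.degrees(np.arctan2(-d[0],d[1])))
d=b-n;print(np.degrees(np.arctan2(d[1],d[0])))
t1=plane(c,220+240/3,50+290/3,.176);t2=plane(c,220+413/3,50+295/3,.176);print("tabs top",t1,t2)
a=cam("scene");s=cam("side")
for pa,ps in(((409.2,265.9),(347.4,271.9)),((422.1,279.3),(342.4,285.7))): print(tri([ray(a,*pa),ray(s,*ps)]))
for pa,ps in(((289.2,177.8),(342.3,188.3)),((295.4,191),(334.2,195.3))): print("old",tri([ray(a,*pa),ray(s,*ps)]))
print("proj pred scene place2", proj(a,b+(b-n)/np.linalg.norm(b-n)*.06))
E
```

```text
[0.4381 0.134  0.13  ]
[0.4259 0.3157 0.13  ]
[0.4383 0.1224 0.13  ]
[0.4258 0.3268 0.13  ]
[0.4975 0.1374 0.13  ]
[0.4864 0.3187 0.13  ]
new [0.43203141 0.22489489 0.13      ] [0.43205516 0.22457054 0.13      ] blank [0.49196405 0.22803895 0.13      ] 0.06001504994758098 0.1821033403167134
3.8482346992138496
3.4959927736290317
3.498879265781737
3.00297542963499
tabs top [0.4220162  0.19624807 0.176     ] [0.419606   0.25017298 0.176     ]
(array([0.43377353, 0.19472867, 0.1620715 ]), [np.float64(0.0019152193084498953), np.float64(0.0019152193084498172)])
(array([0.43104494, 0.25045239, 0.15758836]), [np.float64(0.00022183173451761014), np.float64(0.00022183173451733262)])
old (array([ 0.56319985, -0.25155131,  0.1969724 ]), [np.float64(0.00020308804930036097), np.float64(0.00020308804930035322)])
old (array([ 0.57562272, -0.19636866,  0.19447378]), [np.float64(0.0008539200833865806), np.float64(0.0008539200833866985)])
proj pred scene place2 [383.22552526 299.34311357]
```

```bash
python3 -m jog '{"offset":[[-5.6,1.6,-0.3],[-5.6,1.6,-0.3],[-5.6,1.6,-0.3],[-5.6,1.6,-0.3],[-5.6,1.6,-0.3],[-5.6,1.6,-0.3],[-5.6,1.6,-0.3],[-5.6,1.6,-0.3]],"rotation":[[0,0,0],[0,0,0],[0,0,0],[0,0,0],[0,0,0],[0,0,0],[0,0,0],[0,0,0]]}'
python3 -m jog '{"offset":[[0,0,0],[0,0,0],[0,0,0],[0,0,0]],"rotation":[[0,0,8.5],[0,0,8.5],[0,0,0],[0,0,0]]}'
python3 - <<'E'
from h import *
c=cam("wrist");save(c,"w3.png");s=env.observe();print(s["t"],s["ee_pos"],rot(s["tool_rot"])); np.savez("w3.npz",**c)
save(c,"w3z.png",(210,60,440,250),3)
E
```

```text
t: 3.55
ee_pos: [0.6418, -0.2231, 0.3972]
tool_rot: [-0.0, 0.679, 0.734, 0.001]
wrist_force: [0.6, 0.6, 1.4]
finger_gap: 0.0874
t: 4.05
ee_pos: [0.6414, -0.2221, 0.3968]
tool_rot: [-0.0, 0.779, 0.627, 0.001]
wrist_force: [-0.7, 0.5, 0.4]
finger_gap: 0.0876
4.1 [ 0.64147981 -0.2221804   0.3967622 ] [[ 2.14816647e-01  9.76654243e-01  5.44900090e-04]
 [ 9.76653919e-01 -2.14817060e-01  8.68296563e-04]
 [ 9.65079358e-04  3.45654252e-04 -9.99999475e-01]]
```

View pics/w3.png

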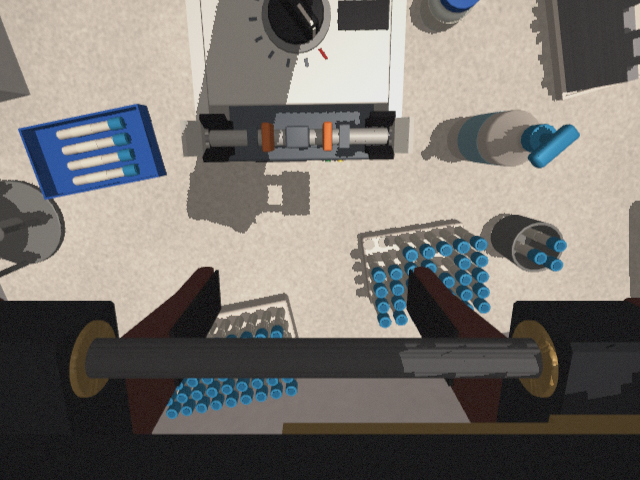

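View pics/w3z.png

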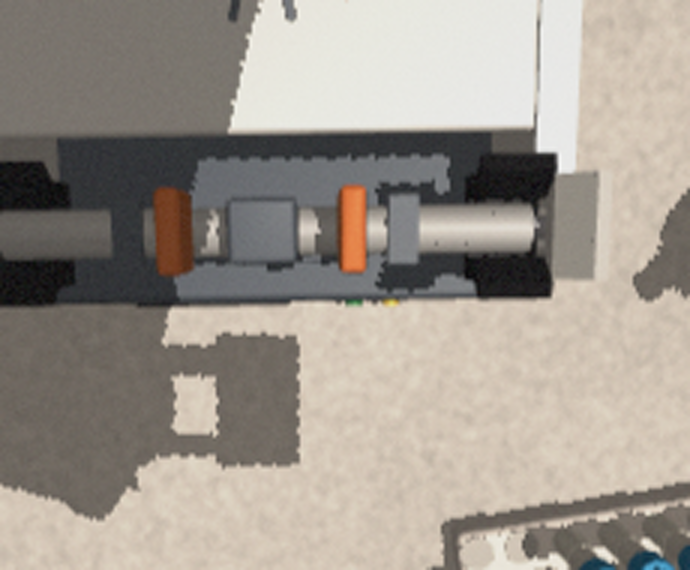

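```bash
python3 - <<'E'
from h import *
c=load("w3.npz")
save(c,"w3l.png",(170,90,300,180),6);save(c,"w3r.png",(300,90,430,180),6);save(c,"w3k.png",(230,0,370,80),5.5)
E
```

```text
(no output)
```

View pics/w3l.png

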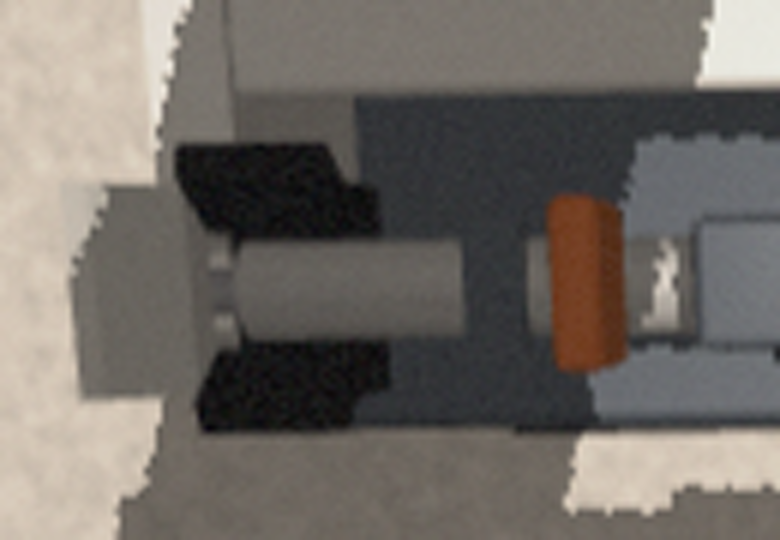

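View pics/w3r.png

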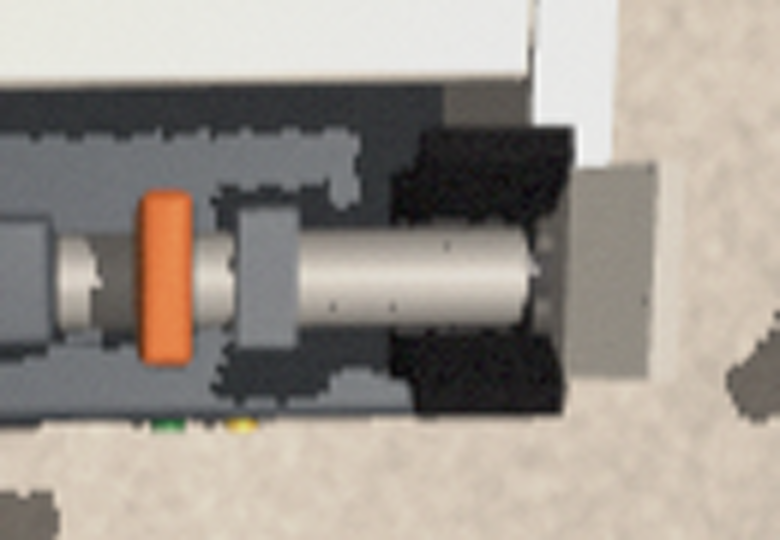

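View pics/w3k.png

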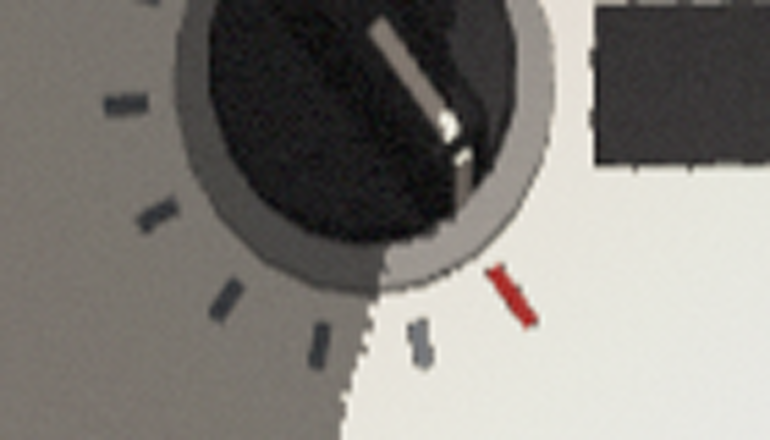

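```bash
python3 - <<'E'
from h import *
c=load("w3.npz")
def l(x,y,z):return plane(c,170+x/6-.4,90+y/6-.4,z)
def r(x,y,z):return plane(c,300+x/6-.4,90+y/6-.4,z)
for n,p,q in(("rail",l(240,288,.165),r(528,278,.165)),("tab",l(550,281,.211),r(191,276,.211)),("post in top",l(190,290,.2),r(570,270,.2))):
    d=q-p;print(n,(p+q)/2,np.linalg.norm(d),np.degrees(np.arctan2(-d[0],d[1])))
k=c; # knob line ends at z=.199
a=plane(c,230+378/5.5,25/5.5,.199);b=plane(c,230+450/5.5,130/5.5,.199);print(a,b,np.degrees(np.arctan2(*(b-a)[1::-1])))
E
```

```text
rail [ 0.56983538 -0.2217736   0.165     ] 0.1823023800029203 -11.819678785160713
tab [ 0.56939218 -0.22191716  0.211     ] 0.06344225999181928 -11.680805228590925
post in top [ 0.56972803 -0.22106223  0.2       ] 0.18038389146471812 -11.383766861617318
[ 0.46298135 -0.19579057  0.199     ] [ 0.47985484 -0.18795325  0.199     ] 24.913725971814923
```

```bash
python3 -m jog '{"offset":[[-0.5,-2.3,3],[-0.5,-2.4,3],[-0.5,-2.3,3],[0,0,2.5],[0,0,0],[0,0,0]],"rotation":[[0,0,-0.6],[0,0,0],[0,0,0],[0,0,0],[0,0,0],[0,0,0]]}'
python3 - <<'E'
from h import *
c=cam("wrist");save(c,"w4.png");s=env.observe();print(s["t"],s["ee_pos"],rot(s["tool_rot"])); np.savez("w4.npz",**c)
print(toolmove([.5697,-.2219,.179]))
E
```

```text
t: 4.85
ee_pos: [0.5708, -0.2229, 0.2826]
tool_rot: [0.001, 0.777, 0.63, 0.0]
wrist_force: [-0.1, 1.0, -0.5]
finger_gap: 0.0875
4.9 [ 0.57089989 -0.22305111  0.28273786] [[ 2.06548153e-01  9.78434646e-01  1.87179832e-03]
 [ 9.78436414e-01 -2.06547362e-01 -6.08561906e-04]
 [-2.08823048e-04  1.95713298e-03 -9.99998063e-01]]
[ 0.09001117 -0.16148006 10.37347102]
```

View pics/w4.png

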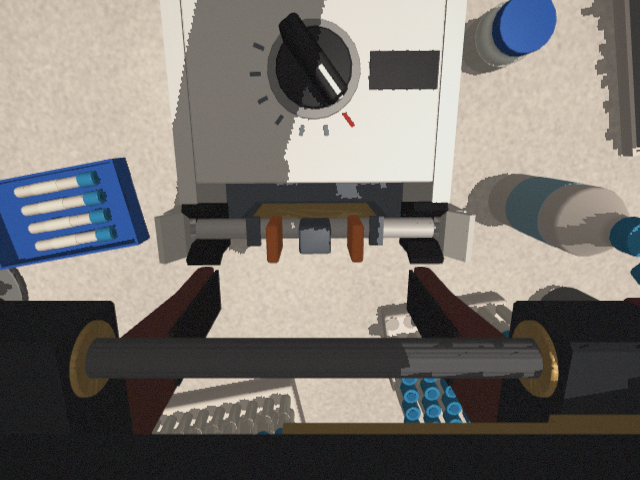

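```bash
python3 -m jog '{"offset":[[0.1,-0.2,3],[0,0,3],[0,0,2],[0,0,1.5],[0,0,0.8],[0,0,0],[0,0,0]],"rotation":[[0,0,0],[0,0,0],[0,0,0],[0,0,0],[0,0,0],[0,0,0],[0,0,0]]}'
python3 - <<'E'
from h import *
c=cam("wrist");save(c,"w5.png");s=env.observe();print(s["t"],s["ee_pos"],s["wrist_force"])
E
```

```text
t: 5.78
ee_pos: [0.5688, -0.2217, 0.1791]
tool_rot: [0.0, 0.777, 0.63, 0.0]
wrist_force: [-1.3, 0.2, 0.5]
finger_gap: 0.0877
5.825 [ 0.56876914 -0.22170032  0.17917227] [ 0.32228238 -0.1813705   0.30179262]
```

View pics/w5.png

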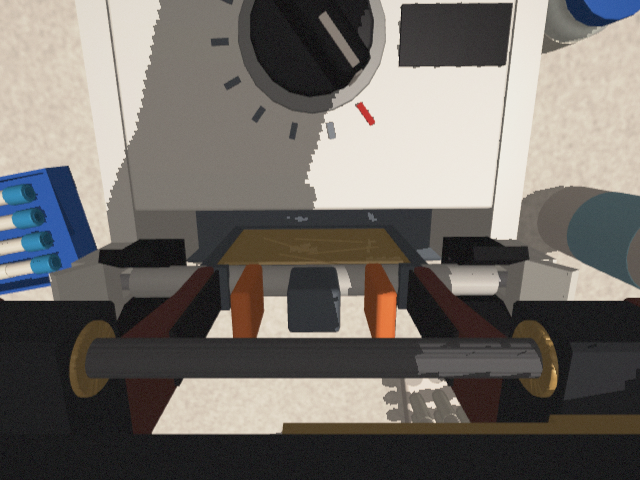

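```bash
python3 -m jog '{"offset":[[0,0,0],[0,0,0],[0,0,0],[0,0,0],[0,0,0],[0,0,0]],"rotation":[[0,0,0],[0,0,0],[0,0,0],[0,0,0],[0,0,0],[0,0,0]]}' 0 27
```

```text
t: 6.58
ee_pos: [0.5684, -0.2216, 0.1787]
tool_rot: [0.0, 0.777, 0.63, 0.0]
wrist_force: [-1.7, -0.3, 3.8]
finger_gap: 0.0391
```

```bash
python3 -m jog '{"offset":[[0,0,-1],[0,0,-1.5],[0,0,-2],[0,0,-2.5],[0,0,-3],[0,0,-4],[0,0,-4],[0,0,-3],[0,0,0]],"rotation":[[0,0,0],[0,0,0],[0,0,0],[0,0,0],[0,0,0],[0,0,0],[0,0,0],[0,0,0],[0,0,0]]}'
python3 - <<'E'
from h import *
c=cam("wrist");save(c,"w6.png");s=env.observe();print(s["t"],s["ee_pos"],s["wrist_force"],s["moment"]);print(rot(s["tool_rot"]))
c=cam("side");save(c,"d6.png",(230,100,440,300),3)
E
```

```text
t: 7.7
ee_pos: [0.569, -0.2225, 0.3917]
tool_rot: [0.002, 0.777, 0.629, 0.002]
wrist_force: [-0.6, -0.6, -1.9]
finger_gap: 0.0393
7.75 [ 0.56836027 -0.2217685   0.38953952] [-0.35307637  0.37092663 -2.69391631] [ 0.05978942 -0.01175952  0.05469221]
[[ 2.07617939e-01  9.78207512e-01  2.20344270e-03]
 [ 9.78209965e-01 -2.07617954e-01 -2.24296460e-04]
 [ 2.38065783e-04  2.20199757e-03 -9.99997547e-01]]
```

View pics/w6.png

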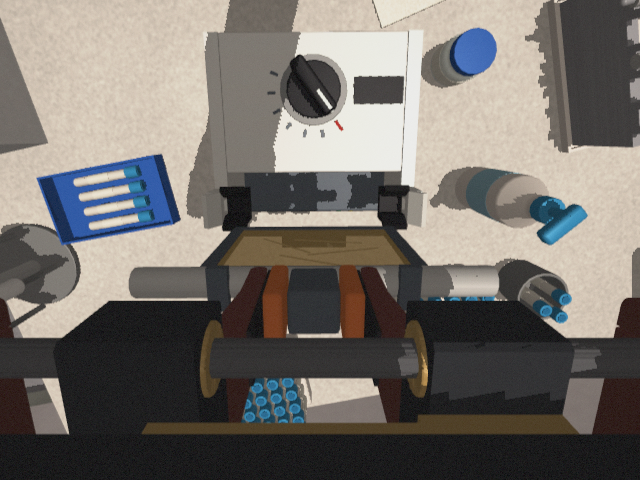

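View pics/d6.png

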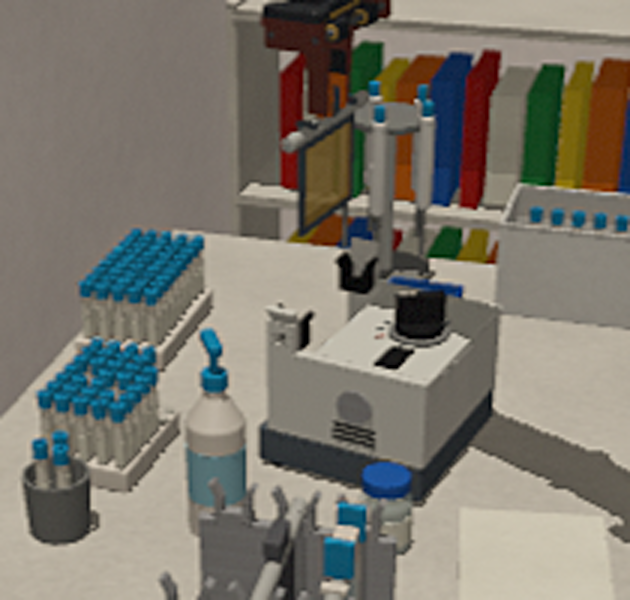

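```bash
python3 -m jog '{"offset":[[2,-0.5,0],[4,-1,0],[5,-1.3,0],[5,-1.3,0],[5,-1.3,0],[5,-1.3,0],[5,-1.3,0],[5,-1.3,0],[4,-1,0],[3,-0.7,0]],"rotation":[[0,0,0],[0,0,0],[0,0,0],[0,0,0],[0,0,0],[0,0,0],[0,0,0],[0,0,0],[0,0,0],[0,0,0]]}'
python3 -m jog '{"offset":[[1,-0.2,0],[0,0,0],[0,0,0],[0,0,0],[0,0,0]],"rotation":[[0,0,0],[0,0,-5],[0,0,-5.5],[0,0,-5],[0,0,0]]}'
python3 - <<'E'
from h import *
c=cam("wrist");save(c,"w7.png");s=env.observe();print(s["t"],s["ee_pos"],s["wrist_force"],s["moment"],s["finger_gap"]);print(rot(s["tool_rot"]))
np.savez("w7.npz",**c)
print(toolmove([.5505,.2319,.1437]))
E
```

```text
t: 9.05
ee_pos: [0.5485, 0.2243, 0.3864]
tool_rot: [-0.0, 0.776, 0.63, -0.002]
wrist_force: [0.7, 0.2, -1.4]
finger_gap: 0.0395
t: 9.68
ee_pos: [0.55, 0.2306, 0.3878]
tool_rot: [-0.0, 0.686, 0.728, -0.001]
wrist_force: [-0.8, 0.7, -2.0]
finger_gap: 0.0392
9.725 [0.54999646 0.23084566 0.3879322 ] [ 0.38337483  0.35144829 -1.89374859] [ 0.05097144 -0.03432696  0.01519679] 0.039455089786769766
[[-5.80735367e-02  9.98312010e-01 -7.71809116e-04]
 [ 9.98312085e-01  5.80729900e-02 -7.12773608e-04]
 [-6.66749190e-04 -8.11899652e-04 -9.99999448e-01]]
[ 0.11861609  0.07622115 24.42309294]
```

View pics/w7.png

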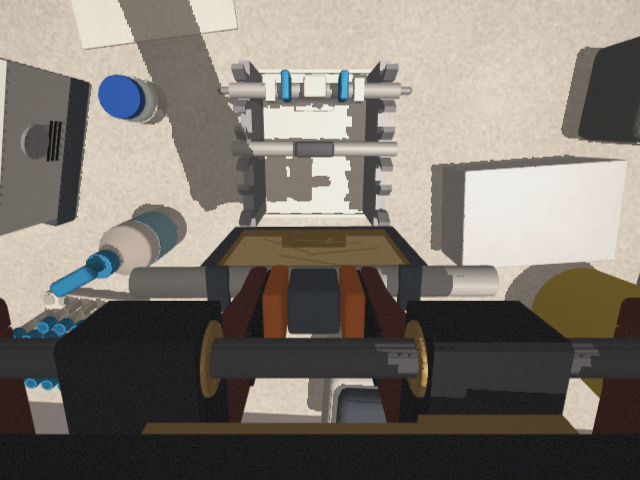

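```bash
python3 - <<'E'
from h import *
c=load("w7.npz");save(c,"w7z.png",(215,55,425,235),3.5)
E
```

```text
(no output)
```

View pics/w7z.png

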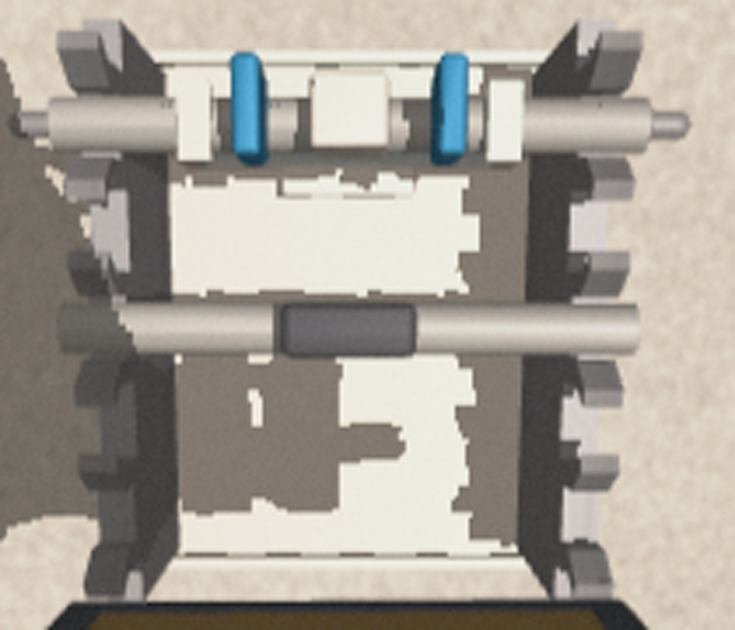

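```bash
python3 - <<'E'
from h import *
c=load("w7.npz")
f=lambda x,y,z=.13:plane(c,215+x/3.5-.4,55+y/3.5-.4,z)
for n,p,q in(("blank",f(58,329),f(638,329)),("new",f(50,126),f(652,125)),("notchmid top",f(105,520,.15),f(590,520,.15))):
    d=q-p;print(n,((p+q)/2).round(4),np.linalg.norm(d),np.degrees(np.arctan2(-d[0],d[1])))
E
```

```text
blank [0.4921 0.2275 0.13  ] 0.18235050727847993 3.414074895641616
new [0.4321 0.2248 0.13  ] 0.18235310158725565 3.4916914022710372
notchmid top [0.5493 0.2307 0.15  ] 0.15057877795630967 3.425915453368625
```

```bash
python3 -m jog '{"offset":[[0.1,0.1,3],[0,0,4],[0,0,4],[0,0,3.8],[0,0,3],[0,0,2],[0,0,1.5],[0,0,0]],"rotation":[[0,0,0.2],[0,0,0],[0,0,0],[0,0,0],[0,0,0],[0,0,0],[0,0,0],[0,0,0]]}'
python3 - <<'E'
from h import *
c=cam("wrist");save(c,"w8.png");s=env.observe();print(s["t"],s["ee_pos"],s["wrist_force"])
c=cam("side");save(c,"d8.png",(250,190,430,370),3.3)
c=cam("scene");save(c,"s8.png",(330,220,460,360),4)
print(toolmove([.5506,.2317,.1437]))
E
```

```text
t: 10.72
ee_pos: [0.5504, 0.2328, 0.1745]
tool_rot: [-0.0, 0.687, 0.727, -0.001]
wrist_force: [-0.3, 0.4, -1.7]
finger_gap: 0.039
10.775 [0.55100775 0.2330492  0.17547708] [ 0.04325991 -0.24515597 -2.369118  ]
[-0.16599623 -0.11224585  3.26489778]
```

View pics/w8.png

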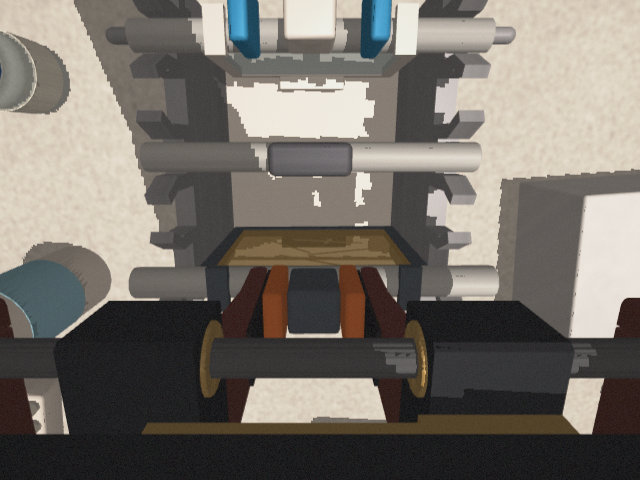

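View pics/d8.png

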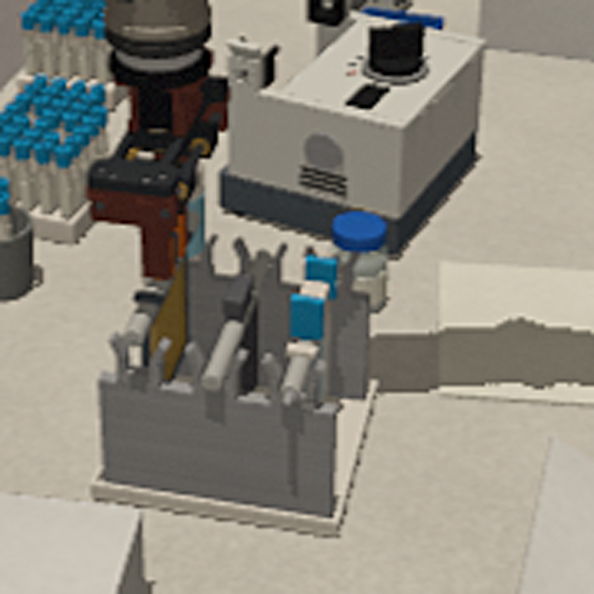

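View pics/s8.png

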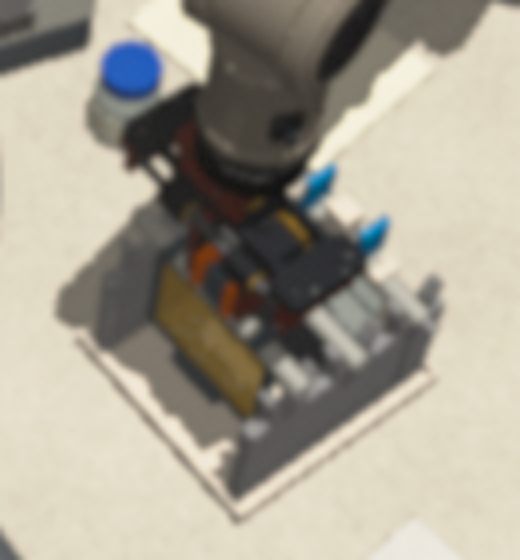

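```bash
python3 -m jog '{"offset":[[-0.15,-0.1,0],[0,0,1],[0,0,1],[0,0,0.8],[0,0,0.3],[0,0,0],[0,0,0]],"rotation":[[0,0,0],[0,0,0],[0,0,0],[0,0,0],[0,0,0],[0,0,0],[0,0,0]]}'
python3 - <<'E'
from h import *
c=cam("wrist");save(c,"w9.png");s=env.observe();print(s["t"],s["ee_pos"],s["wrist_force"],s["moment"])
c=cam("side");save(c,"d9.png",(250,190,430,370),3.3)
E
```

```text
t: 11.75
ee_pos: [0.5502, 0.2318, 0.1446]
tool_rot: [0.0, 0.686, 0.727, 0.0]
wrist_force: [0.1, 0.7, -3.1]
finger_gap: 0.0393
11.8 [0.55019737 0.23180648 0.14462119] [-0.22926486 -0.09122843 -2.81390839] [-0.01227949 -0.02402668 -0.00839418]
```

View pics/w9.png

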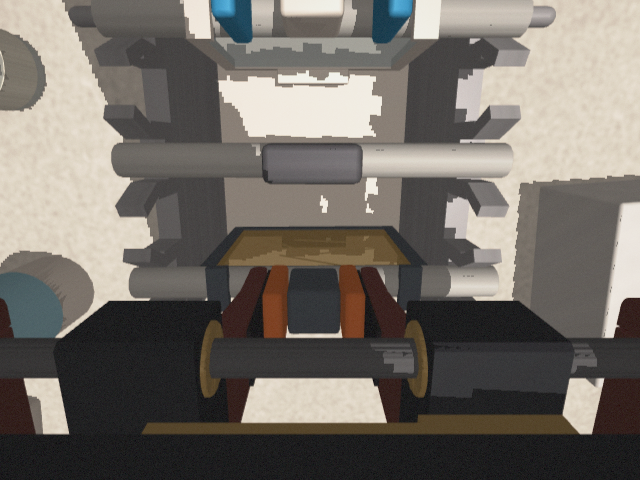

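View pics/d9.png

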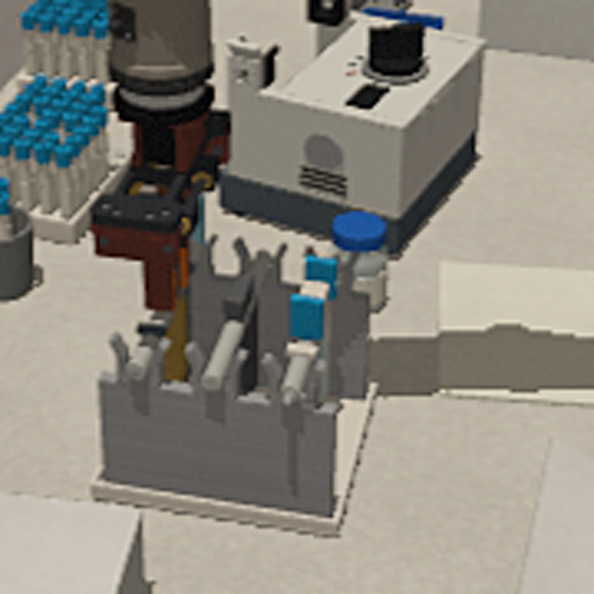

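```bash
python3 -m jog '{"offset":[[0,0,0.1],[0,0,0]],"rotation":[[0,0,0],[0,0,0]]}'
python3 -m jog '{"offset":[[0,0,0],[0,0,0],[0,0,0],[0,0,0]],"rotation":[[0,0,0],[0,0,0],[0,0,0],[0,0,0]]}' 100
python3 -m jog '{"offset":[[0,0,-1],[0,0,-2],[0,0,-4],[0,0,-5],[0,0,-5],[0,0,-4],[0,0,0]],"rotation":[[0,0,0],[0,0,0],[0,0,0],[0,0,0],[0,0,0],[0,0,0],[0,0,0]]}'
python3 - <<'E'
from h import *
c=cam("wrist");save(c,"w10.png");s=env.observe();print(s["t"],s["ee_pos"],s["wrist_force"],rot(s["tool_rot"]));np.savez("w10.npz",**c)
c=cam("side");save(c,"d10.png",(250,190,430,370),3.3)
E
```

```text
t: 12.1
ee_pos: [0.5502, 0.2318, 0.1437]
tool_rot: [0.0, 0.686, 0.727, 0.0]
wrist_force: [-0.5, -0.0, -0.3]
finger_gap: 0.0392
t: 12.6
ee_pos: [0.5501, 0.2318, 0.1435]
tool_rot: [0.0, 0.686, 0.727, 0.0]
wrist_force: [-0.5, 0.3, -0.2]
finger_gap: 0.0759
t: 13.48
ee_pos: [0.5517, 0.2318, 0.3576]
tool_rot: [0.001, 0.686, 0.727, 0.003]
wrist_force: [0.6, -0.2, -0.6]
finger_gap: 0.088
13.525 [0.55061695 0.23174356 0.3551857 ] [ 0.15689599  0.64571332 -0.882396  ] [[-0.05785446  0.99832147  0.00266348]
 [ 0.99832333  0.05784923  0.00199943]
 [ 0.001842    0.00277469 -0.99999445]]
```

View pics/w10.png

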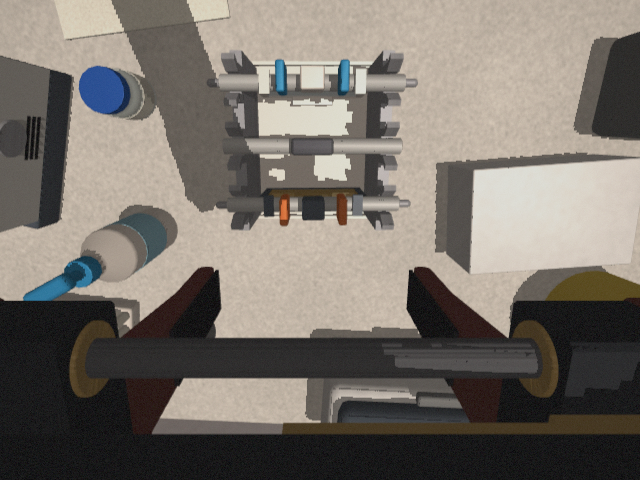

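View pics/d10.png

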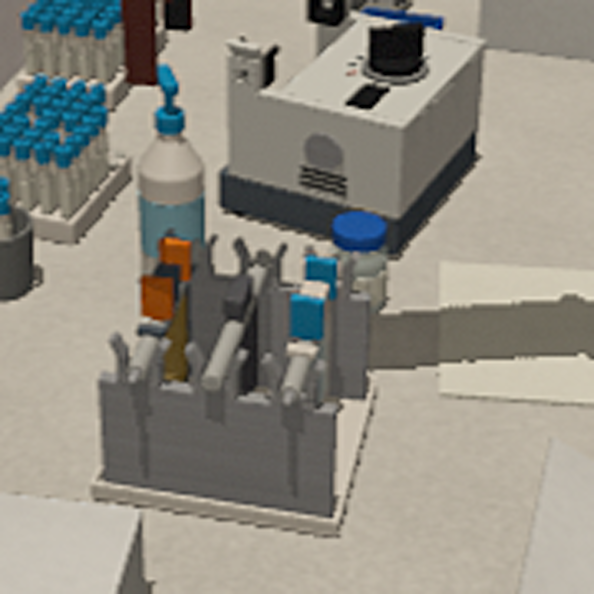

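```bash
python3 -m jog '{"offset":[[0,-4,0],[0,-4,0],[0,-3.9,0],[0,0,4],[0,0,4],[0,0,2],[0,0,0],[0,0,0]],"rotation":[[0,0,0],[0,0,0],[0,0,0],[0,0,0],[0,0,0],[0,0,0],[0,0,0],[0,0,0]]}' 100
python3 - <<'E'
from h import *
c=cam("wrist");save(c,"w11.png");s=env.observe();print(s["t"],s["ee_pos"],s["wrist_force"],rot(s["tool_rot"]))
print(toolmove([.4321,.2248,.144]))
E
```

```text
t: 14.58
ee_pos: [0.4313, 0.2248, 0.2537]
tool_rot: [0.0, 0.686, 0.727, -0.0]
wrist_force: [-0.4, 0.3, 0.0]
finger_gap: 0.0877
14.625 [0.43156787 0.2250216  0.25404039] [ 0.40057158 -0.19216004 -0.36991229] [[-5.80155642e-02  9.98315457e-01  6.64560409e-04]
 [ 9.98315577e-01  5.80152453e-02  4.89572779e-04]
 [ 4.50193438e-04  6.91843849e-04 -9.99999659e-01]]
[-0.03016429  0.04422502 11.00406023]
```

View pics/w11.png

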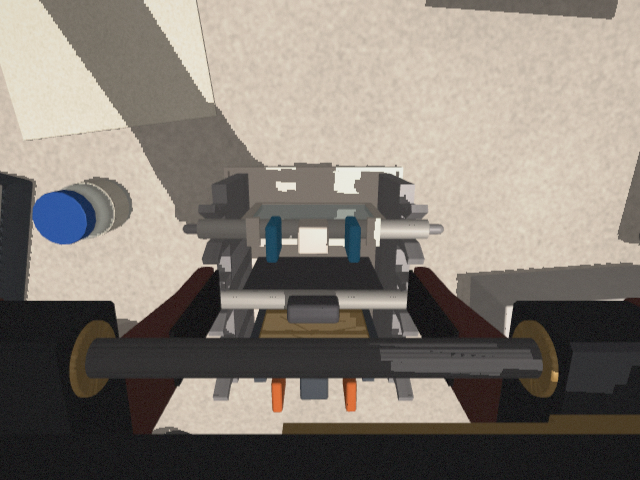

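```bash
python3 -m jog '{"offset":[[0,0,3],[0,0,3],[0,0,2.5],[0,0,1.7],[0,0,0.8],[0,0,0],[0,0,0]],"rotation":[[0,0,0],[0,0,0],[0,0,0],[0,0,0],[0,0,0],[0,0,0],[0,0,0]]}'
python3 - <<'E'
from h import *
c=cam("wrist");save(c,"w12.png");s=env.observe();print(s["t"],s["ee_pos"],s["wrist_force"])
E
```

```text
t: 15.5
ee_pos: [0.4318, 0.2252, 0.1443]
tool_rot: [0.0, 0.686, 0.727, 0.001]
wrist_force: [0.2, 0.4, 0.1]
finger_gap: 0.0876
15.55 [0.43174926 0.22522539 0.14424684] [ 0.46904253 -0.02646424  0.569537  ]
```

View pics/w12.png

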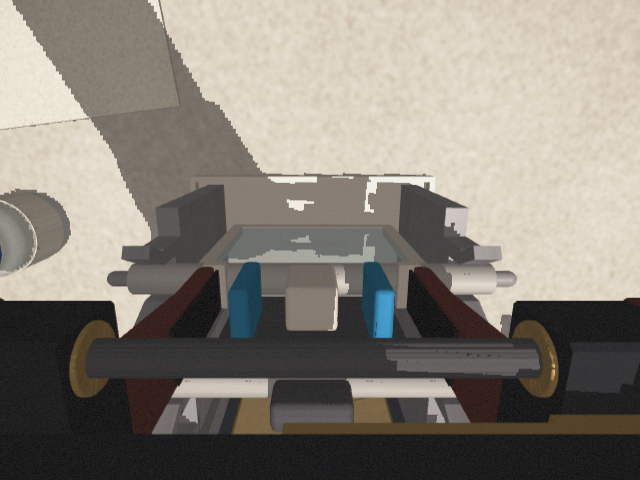

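```bash
python3 -m jog '{"offset":[[0,0,0],[0,0,0],[0,0,0],[0,0,0],[0,0,0],[0,0,0]],"rotation":[[0,0,0],[0,0,0],[0,0,0],[0,0,0],[0,0,0],[0,0,0]]}' 0 27
python3 -m jog '{"offset":[[0,0,-1],[0,0,-2],[0,0,-3],[0,0,-4],[0,0,-4],[0,0,-4],[0,0,-4],[0,0,-2.5],[0,0,0]],"rotation":[[0,0,0],[0,0,0],[0,0,0],[0,0,0],[0,0,0],[0,0,0],[0,0,0],[0,0,0],[0,0,0]]}'
python3 - <<'E'
from h import *
c=cam("wrist");save(c,"w13.png");s=env.observe();print(s["t"],s["ee_pos"],s["wrist_force"]);np.savez("w13.npz",**c)
c=cam("side");save(c,"d13.png",(250,150,430,360),2.8)
E
```

```text
t: 16.3
ee_pos: [0.4313, 0.2249, 0.1436]
tool_rot: [-0.0, 0.686, 0.727, 0.0]
wrist_force: [-1.0, 0.1, 4.7]
finger_gap: 0.0392
t: 17.42
ee_pos: [0.4319, 0.2249, 0.3898]
tool_rot: [0.0, 0.686, 0.727, 0.002]
wrist_force: [-1.0, -0.5, -2.1]
finger_gap: 0.0391
17.475 [0.43113572 0.22458811 0.38828624] [-0.05419692  0.18253972 -1.72564405]
```

View pics/w13.png

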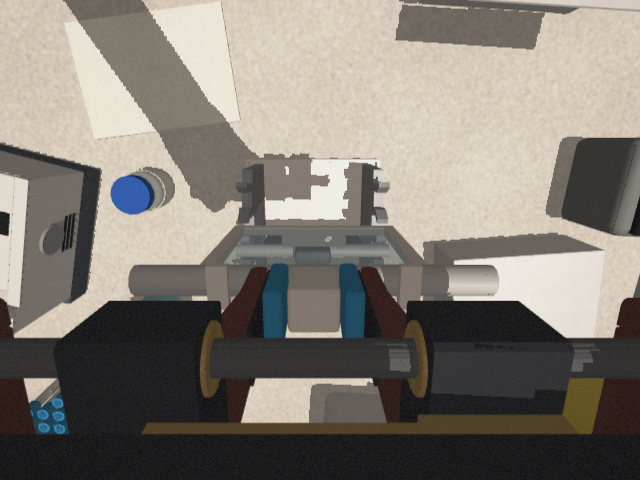

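View pics/d13.png

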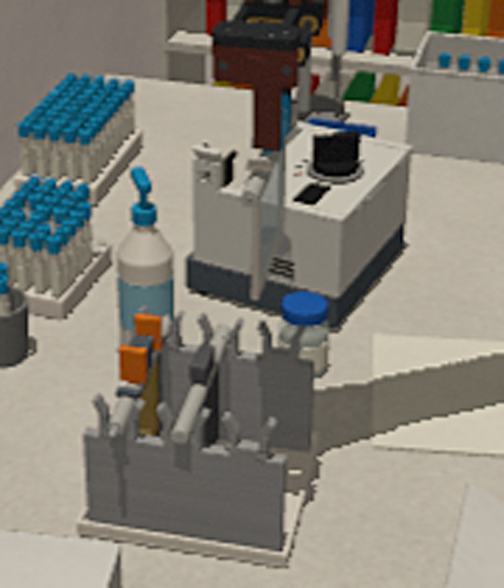

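```bash
python3 -m jog '{"offset":[[-2.4,0.6,0],[-4,1,0],[-5,1.2,0],[-5,1.2,0],[-5,1.2,0],[-5,1.2,0],[-5,1.2,0],[-5,1.3,0],[-4,1.1,0],[-3,0.7,0]],"rotation":[[0,0,0],[0,0,0],[0,0,0],[0,0,0],[0,0,0],[0,0,0],[0,0,0],[0,0,0],[0,0,0],[0,0,0]]}'
python3 -m jog '{"offset":[[-2,0.5,0],[0,0,0],[0,0,0],[0,0,0],[0,0,0],[0,0,0]],"rotation":[[0,0,0],[0,0,5],[0,0,5.2],[0,0,5],[0,0,0],[0,0,0]]}'
python3 - <<'E'
from h import *
c=cam("wrist");save(c,"w14.png");s=env.observe();print(s["t"],s["ee_pos"],s["wrist_force"],s["finger_gap"]);print(rot(s["tool_rot"]));np.savez("w14.npz",**c)
print(toolmove([.5686,-.2218,.1786]))
save(c,"w14z.png",(200,130,440,310),3.3)
E
```

```text
t: 18.77
ee_pos: [0.5626, -0.2039, 0.3863]
tool_rot: [-0.001, 0.687, 0.727, -0.001]
wrist_force: [0.3, 0.6, -2.3]
finger_gap: 0.0389
t: 19.52
ee_pos: [0.5691, -0.2217, 0.3875]
tool_rot: [-0.001, 0.776, 0.631, -0.001]
wrist_force: [0.7, 0.6, -2.3]
finger_gap: 0.0393
19.575 [ 0.56914801 -0.22173518  0.38776694] [-1.07147503  0.16710067 -2.22140984] 0.039321973040965234
[[ 2.04402850e-01  9.78886306e-01 -1.03683650e-03]
 [ 9.78886855e-01 -2.04402719e-01  2.31597665e-04]
 [ 1.47755836e-05 -1.06228484e-03 -9.99999436e-01]]
[-1.78560604e-02 -3.00997325e-02  2.09167373e+01]
```

View pics/w14z.png

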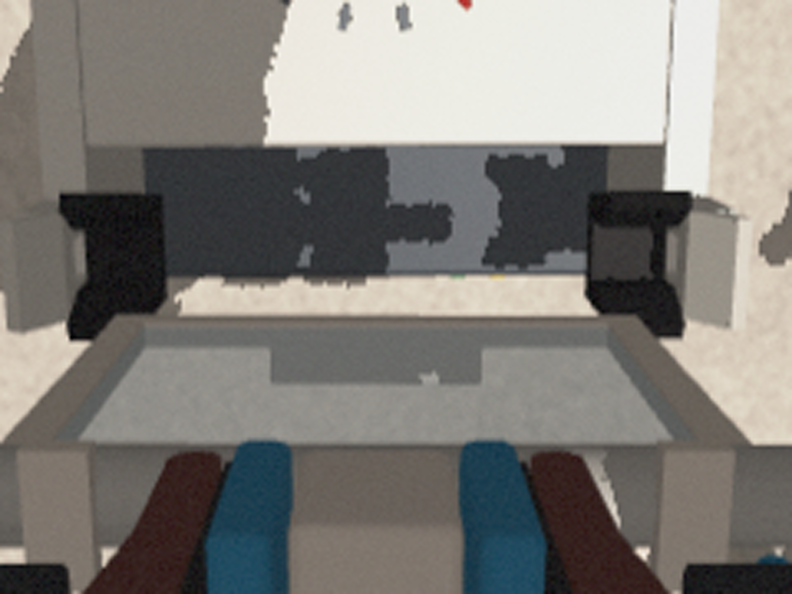

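```bash
python3 -m jog '{"offset":[[0,0,3],[0,0,4],[0,0,4],[0,0,3],[0,0,2],[0,0,1],[0,0,0],[0,0,0]],"rotation":[[0,0,0],[0,0,0],[0,0,0],[0,0,0],[0,0,0],[0,0,0],[0,0,0],[0,0,0]]}'
python3 - <<'E'
from h import *
c=cam("wrist");save(c,"w15.png");s=env.observe();print(s["t"],s["ee_pos"],s["wrist_force"],s["finger_gap"]);np.savez("w15.npz",**c)
print(toolmove([.5686,-.2218,.1786]))
c=cam("side");save(c,"d15.png",(280,130,420,270),4)
E
```

```text
t: 20.58
ee_pos: [0.57, -0.2223, 0.2195]
tool_rot: [0.001, 0.776, 0.63, 0.001]
wrist_force: [-0.7, 0.3, -2.3]
finger_gap: 0.0396
20.625 [ 0.5700242  -0.22229149  0.21951803] [-0.39249964 -0.32394139 -2.40430118] 0.03958499300986903
[ 0.01925878 -0.15715079  4.09151412]
```

View pics/w15.png

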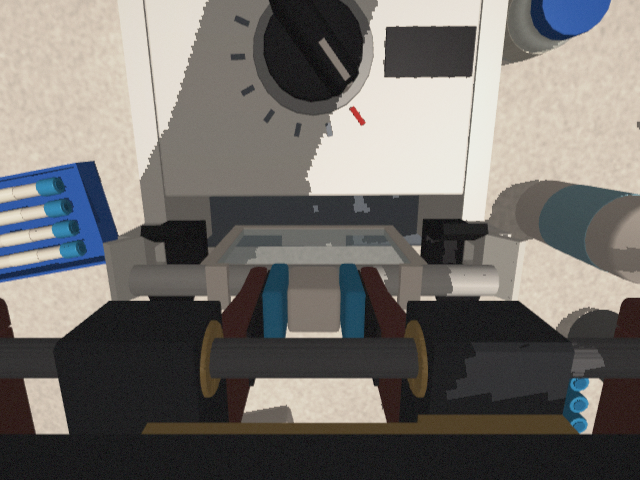

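View pics/d15.png

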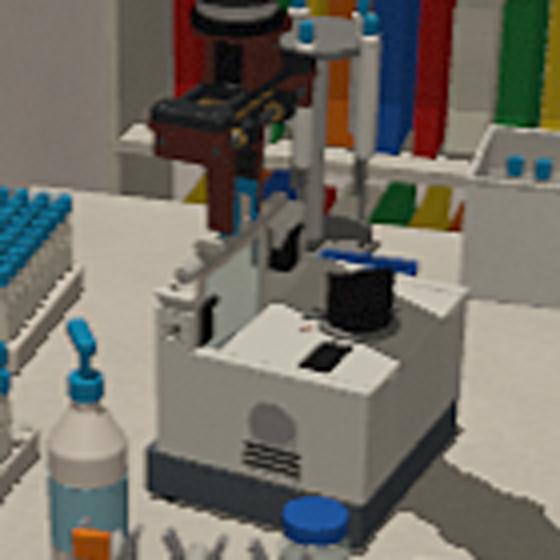

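```bash
python3 -m jog '{"offset":[[0,-0.1,0.8],[0,0,0.8],[0,0,0.6],[0,0,0.6],[0,0,0],[0,0,0]],"rotation":[[0,0,0],[0,0,0],[0,0,0],[0,0,0],[0,0,0],[0,0,0]]}'
python3 - <<'E'
from h import *
c=cam("wrist");save(c,"w16.png");s=env.observe();print(s["t"],s["ee_pos"],s["wrist_force"],s["moment"],s["finger_gap"])
print(toolmove([.5686,-.2218,.1786]))
E
```

```text
t: 21.42
ee_pos: [0.5686, -0.2218, 0.1906]
tool_rot: [0.0, 0.776, 0.63, 0.0]
wrist_force: [-0.9, 0.6, -2.0]
finger_gap: 0.0394
21.475 [ 0.56856584 -0.22183601  0.19063804] [-0.19141019 -1.05417141 -2.12114371] [ 0.01811185 -0.01145921  0.01619923] 0.039306690627455065
[0.00432478 0.00213427 1.2038041 ]
```

View pics/w16.png

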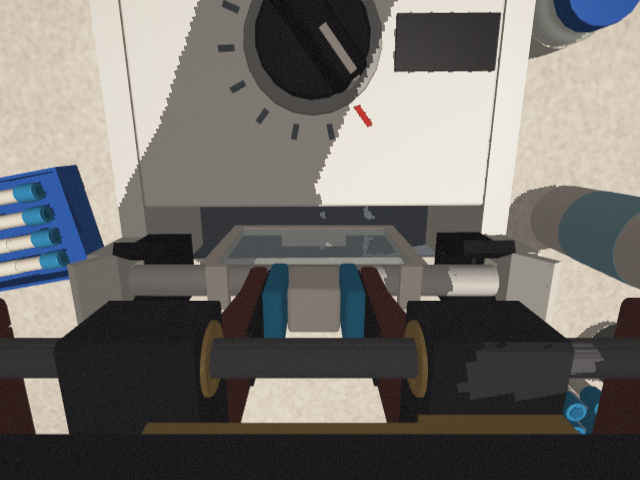

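Free and centred between the posts. Down the last 12 mm.

```bash
python3 -m jog '{"offset":[[0,0,0.5],[0,0,0.5],[0,0,0.2],[0,0,0],[0,0,0]],"rotation":[[0,0,0],[0,0,0],[0,0,0],[0,0,0],[0,0,0]]}'
python3 - <<'E'
from h import *
c=cam("wrist");save(c,"w17.png");s=env.observe();print(s["t"],s["ee_pos"],s["wrist_force"],s["moment"],s["finger_gap"])
c=cam("side");save(c,"d17.png",(280,130,420,270),4)
E
```

```text
t: 22.1
ee_pos: [0.5684, -0.2216, 0.1787]
tool_rot: [-0.0, 0.776, 0.63, 0.0]
wrist_force: [-1.4, 2.1, 4.6]
finger_gap: 0.0394
22.15 [ 0.56840633 -0.22156274  0.17874693] [-2.38827887  2.22661017  4.71022096] [ 0.47841185  0.70680104 -0.05174278] 0.03932494647499638
```

View pics/w17.png

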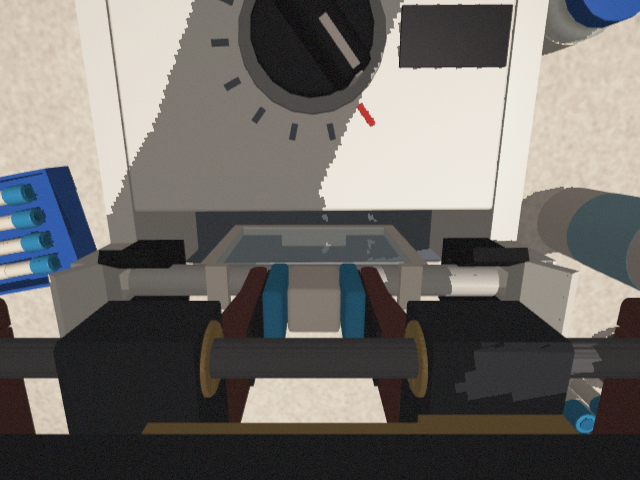

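View pics/d17.png

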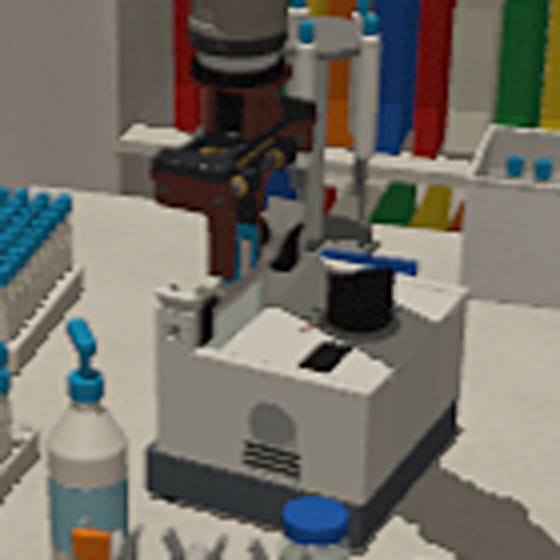

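```bash
python3 -m jog '{"offset":[[0,0,0],[0,0,0],[0,0,0],[0,0,0],[0,0,0]],"rotation":[[0,0,0],[0,0,0],[0,0,0],[0,0,0],[0,0,0]]}' 100
python3 - <<'E'
from h import *
c=cam("wrist");save(c,"w18.png");s=env.observe();print(s["t"],s["ee_pos"],s["wrist_force"],s["moment"],s["finger_gap"])
E
```

```text
t: 22.82
ee_pos: [0.5685, -0.2216, 0.1782]
tool_rot: [0.0, 0.776, 0.63, -0.0]
wrist_force: [0.8, -0.2, -0.6]
finger_gap: 0.0853
22.875 [ 0.56841763 -0.22163568  0.17818896] [ 0.54236854 -0.62712587  0.06614518] [ 0.01356866 -0.00909245 -0.01234854] 0.0868610979078647
```

View pics/w18.png

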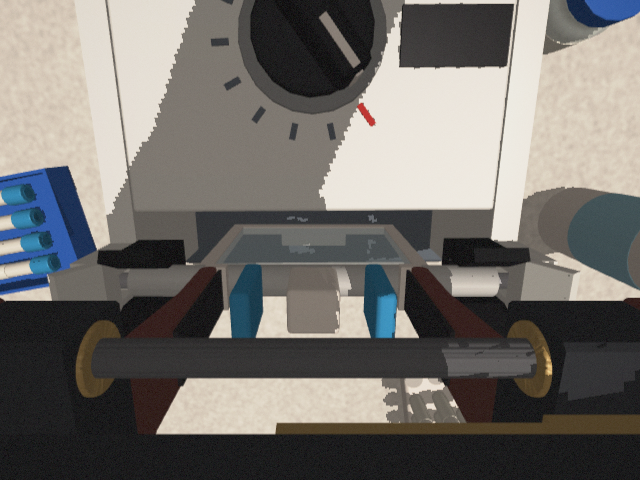

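```bash
python3 -m jog '{"offset":[[0,0,-1],[0,0,-2.5],[0,0,-4],[0,2,-5],[0,3,-5],[0,2,-3],[0,0,0],[0,0,0]],"rotation":[[0,0,0],[0,0,0],[0,0,0],[0,0,0],[0,0,0],[0,0,0],[0,0,0],[0,0,0]]}'
python3 - <<'E'
from h import *
c=cam("wrist");save(c,"w19.png",(170,0,430,190),3);s=env.observe();print(s["t"],s["ee_pos"],rot(s["tool_rot"]));np.savez("w19.npz",**c)
E
```

```text
t: 23.88
ee_pos: [0.6361, -0.2361, 0.3827]
tool_rot: [-0.001, 0.777, 0.63, -0.0]
wrist_force: [-0.4, 0.2, -0.4]
finger_gap: 0.0879
23.925 [ 0.63587927 -0.23593225  0.38236202] [[ 2.06397778e-01  9.78466524e-01 -1.79399698e-03]
 [ 9.78468020e-01 -2.06396388e-01  9.29819887e-04]
 [ 5.39523134e-04 -1.94728144e-03 -9.99997959e-01]]
```

View pics/w19.png

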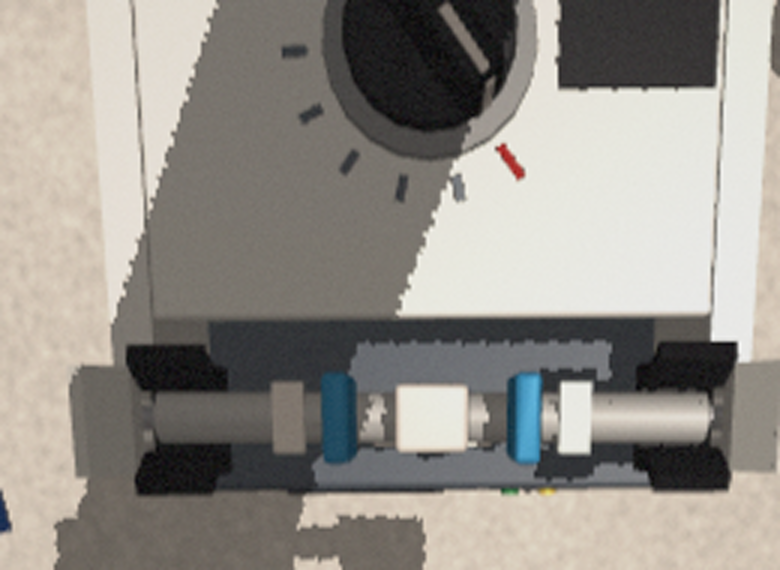

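```bash
python3 - <<'E'
from h import *
c=load("w19.npz")
f=lambda x,y,z:plane(c,170+x/3-.33,y/3-.33,z)
for n,p,q in(("rail",f(154,417,.165),f(711,415,.165)),("tab",f(322,418,.211),f(541,417,.211))):
    d=q-p;print(n,(p+q)/2,np.linalg.norm(d),np.degrees(np.arctan2(-d[0],d[1])))
h=np.array([.5697,-.2219]);
for yaw in(-11.8,-11.6):
    a=np.radians(yaw);k=h-.115*np.array([np.cos(a),np.sin(a)]);print("knob",k)
p=f(440,8,.199);q=f(488,72,.199);print("white line",p,q,np.degrees(np.arctan2(*(q-p)[1::-1])))
E
```

```text
rail [ 0.56886813 -0.22156306  0.165     ] 0.1835841006047376 -11.669839045967759
tab [ 0.56936387 -0.2219646   0.211     ] 0.06346167967874981 -11.615628460179261
knob [ 0.45713025 -0.19838295]
knob [ 0.45704885 -0.19877604]
white line [ 0.46282058 -0.19718218  0.199     ] [ 0.48114892 -0.18730078  0.199     ] 28.330541566793148
```

```bash
python3 -m jog '{"offset":[[0,-4.6,0],[0,-4.6,0],[0,-4.6,0],[0,-4.5,1],[0,0,2],[0,0,2],[0,0,2],[0,0,2],[0,0,0],[0,0,0]],"rotation":[[0,0,0],[0,0,0],[0,0,0],[0,0,0],[0,0,-9.4],[0,0,-9.4],[0,0,-9.4],[0,0,-9.2],[0,0,0],[0,0,0]]}'
python3 - <<'E'
from h import *
c=cam("wrist");save(c,"w20.png");s=env.observe();M=rot(s["tool_rot"]);print(s["t"],s["ee_pos"],s["joint_pos"],np.degrees(np.arctan2(M[1,0],M[0,0])))
print(toolmove([.4571,-.1985,.170]));np.savez("w20.npz",**c)
E
```

```text
t: 25.18
ee_pos: [0.4575, -0.1985, 0.2936]
tool_rot: [-0.0, 0.535, 0.845, 0.0]
wrist_force: [0.1, -0.6, 0.5]
finger_gap: 0.0882
25.225 [ 0.45783958 -0.1985806   0.29393511] [-0.61373095  0.15614226  1.0244792   1.92301231 -0.14716947  1.14059982
  2.48068216] 115.37679686997753
[ 0.04031579 -0.07128669 12.39346394]
```

View pics/w20.png

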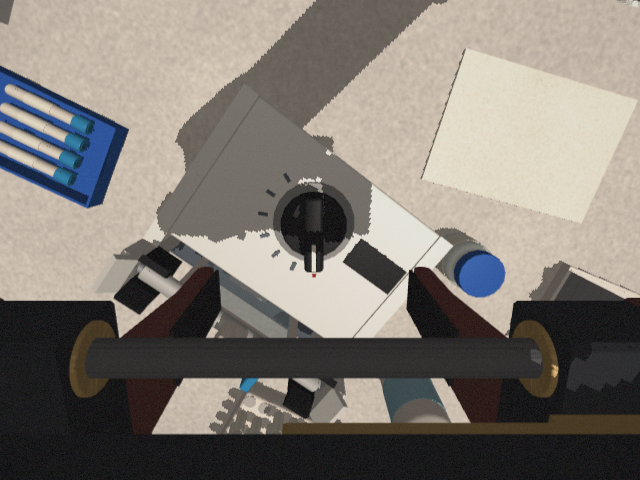

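```bash
python3 -m jog '{"offset":[[0,0,0],[0,0,0]],"rotation":[[0,0,8],[0,0,0]]}'
python3 -c "
from h import *
print(env.observe()['joint_pos'])"
```

```text
t: 25.48
ee_pos: [0.4581, -0.1985, 0.294]
tool_rot: [0.0, 0.591, 0.807, 0.0]
wrist_force: [-0.3, -0.4, 0.7]
finger_gap: 0.0876
[-0.63367705  0.16168123  1.05029177  1.92336916 -0.15469417  1.14092454
  2.35231872]
```

```bash
python3 -m jog '{"offset":[[0,0,3],[0,-0.1,3],[0,0,3],[0,0,2],[0,0,1.2],[0,0,0],[0,0,0]],"rotation":[[0,0,-8],[0,0,0],[0,0,0],[0,0,0],[0,0,0],[0,0,0],[0,0,0]]}' 100
python3 - <<'E'
from h import *
c=cam("wrist");save(c,"w21.png");s=env.observe();M=rot(s["tool_rot"]);print(s["t"],s["ee_pos"],s["joint_pos"],s["wrist_force"],np.degrees(np.arctan2(M[1,0],M[0,0])))
print(toolmove([.4571,-.1985,.170]))
E
```

```text
t: 26.35
ee_pos: [0.4575, -0.1991, 0.1722]
tool_rot: [0.001, 0.533, 0.846, 0.0]
wrist_force: [0.1, 0.5, 0.3]
finger_gap: 0.0877
26.4 [ 0.45755668 -0.19907869  0.17224942] [-0.4560789   0.34838131  0.91685598  2.06462571 -0.35692414  0.89002981
  2.67748934] [0.53367898 0.27576489 0.73313076] 115.55055635050738
[ 0.07207622 -0.01655447  0.22486543]
```

View pics/w21.png

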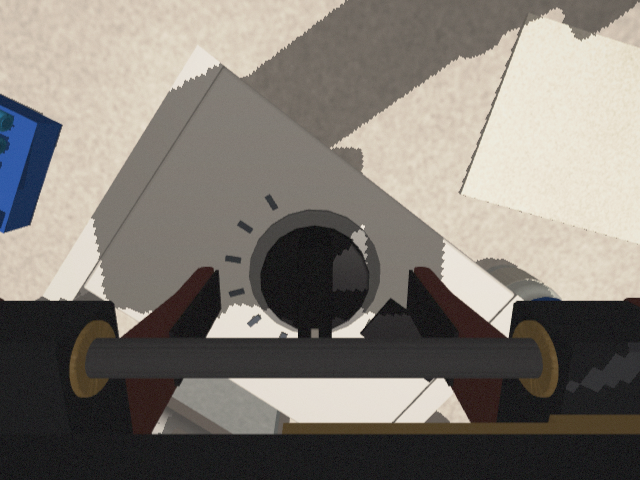

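Aligned on the knob; close on the bar.

```bash
python3 -m jog '{"offset":[[0,0,0],[0,0,0],[0,0,0],[0,0,0],[0,0,0],[0,0,0]],"rotation":[[0,0,0],[0,0,0],[0,0,0],[0,0,0],[0,0,0],[0,0,0]]}' 0 20
python3 -c "
from h import *
s=env.observe();print(s['moment'],s['wrist_force'])"
```

```text
t: 27.15
ee_pos: [0.4569, -0.1989, 0.1714]
tool_rot: [-0.0, 0.533, 0.846, -0.0]
wrist_force: [0.3, 0.5, 0.3]
finger_gap: 0.0313
[0.0472087  0.01263621 0.02919347] [0.25139038 0.53825921 0.28281715]
```

```bash
python3 -m jog '{"offset":[[0,0,0],[0,0,0],[0,0,0],[0,0,0]],"rotation":[[0,0,0],[0,0,0],[0,0,0],[0,0,0]]}' 0 20
python3 -c "
from h import *
s=env.observe();print(s['moment'],s['wrist_force'])"
```

```text
t: 27.65
ee_pos: [0.457, -0.199, 0.1714]
tool_rot: [0.0, 0.533, 0.846, -0.0]
wrist_force: [0.2, -0.7, -0.4]
finger_gap: 0.0138
[-0.11814094 -0.08843439  0.01871342] [ 0.22094453 -0.69616079 -0.37204197]
```

```bash
python3 -m jog '{"offset":[[0,0,0],[0,0,0],[0,0,0],[0,0,0],[0,0,0],[0,0,0]],"rotation":[[0,0,8],[0,0,8],[0,0,8],[0,0,8],[0,0,8],[0,0,0]]}'
python3 -c "
from h import *
s=env.observe();M=rot(s['tool_rot']);print(s['moment'],s['wrist_force'],s['joint_pos'],np.degrees(np.arctan2(M[1,0],M[0,0])),toolmove([.457,-.199,.1714]))"
```

```text
t: 28.4
ee_pos: [0.457, -0.199, 0.1714]
tool_rot: [0.0, 0.79, 0.613, -0.0]
wrist_force: [-0.5, -0.8, 0.9]
finger_gap: 0.014
[-0.16446932  0.0074565  -0.00423531] [-0.45687002 -0.77735287  0.94949292] [-0.57503084  0.43320472  1.10562708  2.07025801 -0.48721243  0.9270613
  2.11789512] 75.59499357745277 [-0.00051837  0.00344582  0.00294816]
```

```bash
python3 -m jog '{"offset":[[0,0,0],[0,0,0],[0,0,0],[0,0,0],[0,0,0],[0,0,0],[0,0,0]],"rotation":[[0,0,8],[0,0,8],[0,0,8],[0,0,8],[0,0,3.5],[0,0,0],[0,0,0]]}'
python3 -c "
from h import *
s=env.observe();M=rot(s['tool_rot']);print(s['moment'],s['wrist_force'],s['joint_pos'],np.degrees(np.arctan2(M[1,0],M[0,0])),toolmove([.457,-.199,.1714]))"
```

```text
t: 29.28
ee_pos: [0.4569, -0.199, 0.1714]
tool_rot: [0.0, 0.939, 0.343, 0.0]
wrist_force: [-0.4, -1.9, 0.2]
finger_gap: 0.0142
[-0.42916053  0.01458124 -0.02072962] [-0.40576267 -1.93905384  0.24967826] [-0.65031808  0.54446918  1.26594342  2.07304035 -0.63202499  0.99062275
  1.65070721] 40.1708538005684 [0.00548085 0.00262296 0.00218624]
```

```bash
python3 -m jog '{"offset":[[0,0,0],[0,0,0],[0,0,0],[0,0,0],[0,0,0]],"rotation":[[0,0,0],[0,0,0],[0,0,0],[0,0,0],[0,0,0]]}' 70
python3 -m jog '{"offset":[[0,0,-1],[0,0,-3],[0,0,-4],[0,0,-4],[0,0,-4],[0,0,-3],[0,0,0]],"rotation":[[0,0,0],[0,0,0],[0,0,0],[0,0,0],[0,0,0],[0,0,0],[0,0,0]]}'
python3 - <<'E'
from h import *
c=cam("wrist");save(c,"w22.png");s=env.observe();M=rot(s["tool_rot"]);print(s["t"],s["ee_pos"],s["wrist_force"]);np.savez("w22.npz",**c)
c=cam("side");save(c,"d22.png",(230,160,430,360),3);c=cam("scene");save(c,"s22.png",(240,140,450,350),2.8)
E
```

```text
t: 29.9
ee_pos: [0.4569, -0.1989, 0.1714]
tool_rot: [-0.0, 0.94, 0.342, 0.0]
wrist_force: [-0.3, 0.4, 0.4]
finger_gap: 0.0594
t: 30.78
ee_pos: [0.4578, -0.1997, 0.3635]
tool_rot: [0.0, 0.94, 0.342, 0.002]
wrist_force: [0.3, 0.2, -0.4]
finger_gap: 0.0614
30.825 [ 0.45720023 -0.19893842  0.36194789] [ 0.49346725 -0.36647223  0.5134675 ]
```

View pics/w22.png

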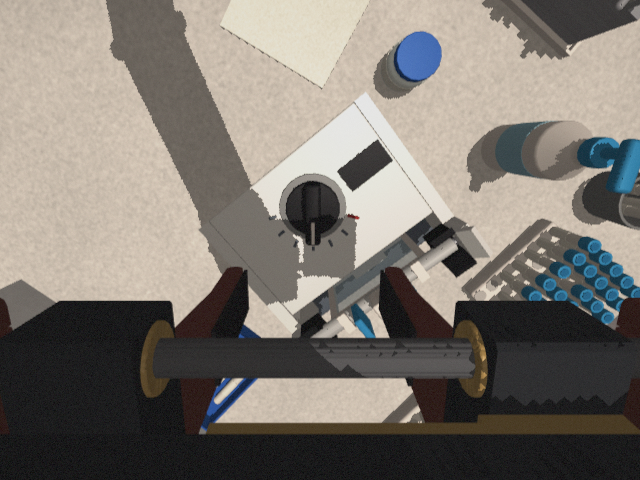

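View pics/d22.png

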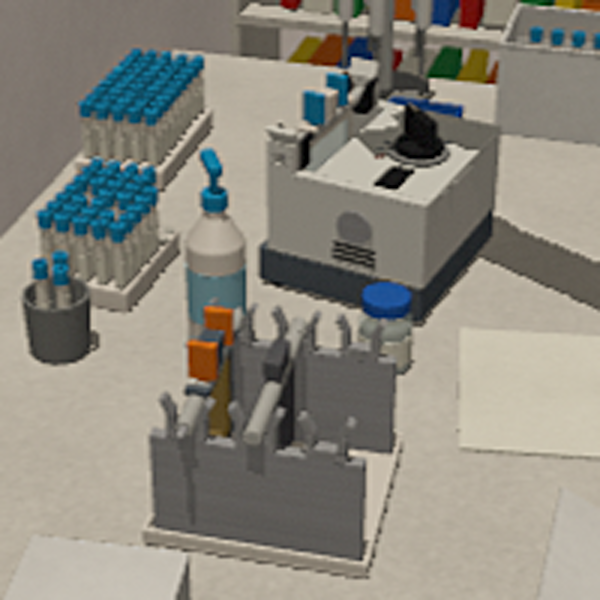

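View pics/s22.png

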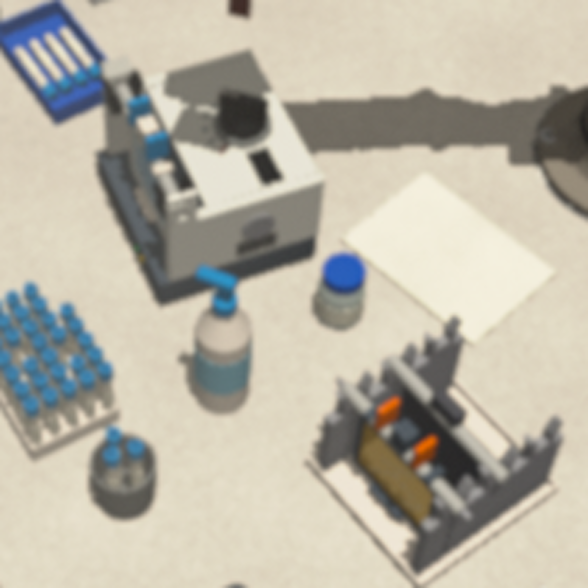

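```bash
python3 - <<'E'
from h import *
c=load("w22.npz");save(c,"w22z.png",(240,150,480,330),3.3)
print(env.sign_off())
E
```

```text
the job is handed in; nothing more can be done
None
```

View pics/w22z.png

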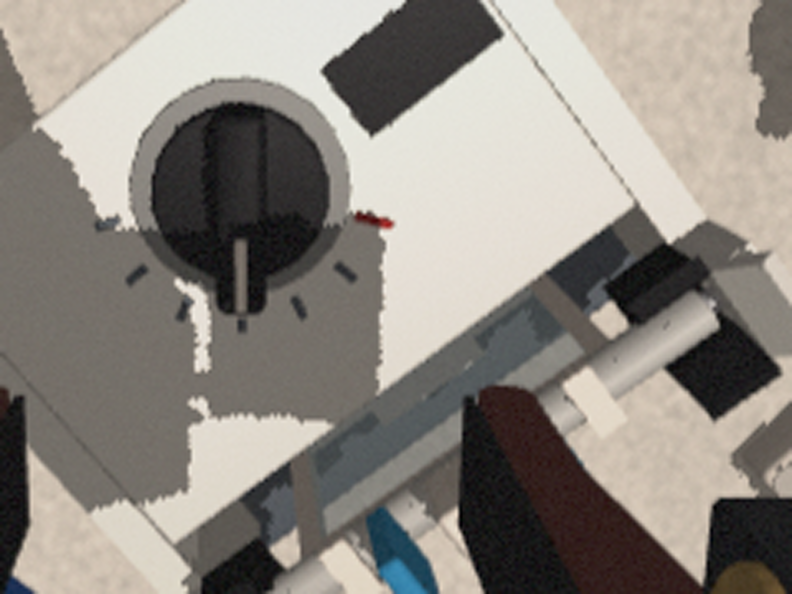

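I swapped the guards and set the selector, then handed the job in at about 31 s. `env.sign_off()` gives no verdict, so the results below come from my own checks.

- **Old guard:** it hangs in the rack's empty place, on the far side from the robot. In the pictures it sits level in its notches, and nothing is touching it.
- **New guard:** it is seated in the saddles, with its rail about 1 mm from the estimated hinge point and its yaw within 0.2° of my earlier estimate of the machine's yaw. The tabs sprang back to a 63.5 mm spread against 64 mm nominal, so I take both pins as home. I did not see the pin tips inside the posts directly.
- **Selector:** I turned it about 75° (1.31 rad), and only after those guard checks. The last close-up shows the white line on the third mark from the red stop.
- **Rest of the bench:** the blank cover, bottle, jar, tubes and cup look unmoved in the last pictures. The carton and the spare tubes were mostly outside those views.
- **Forces:** wrist force readings at the end of each move stayed under about 6 N.

None of the checks failed or disagreed.

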